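Shelve and scan a reagent bottle

ROBOT

A 6-joint arm with a two-finger parallel gripper is mounted at the origin on the work surface. World frame = base frame: x ahead of the robot, y to its left, z up, the work surface at z = 0. Lengths are in m, angles in rad, forces in N, time in s.
With the tool pointing down it reaches from about 0.25 to 0.775 m from the base axis. Payload 4 kg.
Tool frame: the origin (TCP) lies midway between the tips of the shut fingers; the grasp point (between the pads) lies 19 mm behind it; z points along the fingers, y is the direction in which the jaws open and shut (so a half turn about z gives the same grasp; the last joint's range is limited). The gripper opens to 94 mm and grips with 3 to 60 N. Pads are 16 mm wide; open, the fingers measure 119 mm over their backs; the gripper's body (75 mm by 177 mm) begins 78 mm behind the grasp point.
Start: joints at [1.2, 0.087, 1.371, -0, 1.684, -0.103], TCP at [0.146, 0.53, 0.206] pointing down, gripper open.
Joint ranges: [-3.1, 3.1], [-0.76, 2.03], [0.27, 2.55], [-1.08, 4.22], [0.17, 2.65], [-2.57, 2.57]. Speed limits (rad/s): [2.79, 2.79, 3.14, 3.14, 3.14, 3.14].

INTERFACE

Orientations are given as [roll, pitch, yaw] about the fixed x, y, z axes, in that order (R = Rz(yaw) Ry(pitch) Rx(roll)).
In Python, from bench import robot, cams gives the robot as it stands.
- The arm moves only by the tool step_arm, never from a script. Its argument "plan" is a list that holds one entry, the list of rows, each a list of 5 numbers: the shift along the world's x, y, z in mm, then the turn about the world's z in rad, then the opening in per cent of the stroke, from 0 (shut) to 100 (fully open). In form: [[[tx, ty, tz, turn, fingers], ...]]. A call has 1 to 8 rows; each row is the pose to reach, as a shift and turn from the pose commanded when the call began; what a row does not reach only later rows make up. A row lasts 1/12 s, in which the tool goes at most 41.7 mm and 7.16 degrees, less where a joint would pass 70% of its speed; a pose out of reach is approached as far as the arm can. A call with a gripper value outside its range is refused whole. The fingers move at their own pace and stop on an object; the grip force is fixed at half the most. Time passes only in rows, so rows that repeat a pose let the fingers close. It gives the time, the measured TCP pose, the force and the opening at its end, in the units of the state.
- robot.get_obs(): the state, without advancing time (a new reading comes with each control period).
- cams.snapshot(name): name is "side" or "top" or "wrist"; returns a dict with "frame" (400x640x3 uint8, red, green, blue), "camera_matrix" (3x3 intrinsics, pixels), "origin" and "attitude" of the camera in the world; the wrist camera has in their place "T_tool_cam" (4x4, takes a point from camera to tool coordinates, whose origin is the TCP and whose axes are the flange's). Camera axes: x right, y down, z forward; pixel columns grow to the right and rows downward; lengths in m; the calibration is good to about 2 mm. A picture is of the moment at which its call begins: read the wrist's pose just before it. There is no depth.
- robot.close_job(): hands the job in, once; it reports no verdict.
The state is a dict: "time": time; "joint_positions": joint angles; "qvel": joint speeds; "joint_torque": joint torques, N m; "tool_pos": TCP position; "ee_rot": TCP orientation; "wrist_force": force on the tool from outside, world axes, zero at the start; "wrist_torque": the same for the moment, N m; "width": finger opening in m.
Only numpy, scipy, OpenCV 4.12 (cv2) and the standard library are available. Lean on these libraries where they do the work, as an engineer would, in place of code of your own. Each camera call takes 0.05 s, during which the arm holds its last target. There are 200 camera calls.

TASK

Stand the square amber bottle with the teal cap upright on the blue spot of the narrow raised ledge, with its bar code label facing straight out over the ledge's front edge, and let go of it. Then pick up the hand scanner, hold it steady for about a second with its red window pointed level at the middle of the bottle's label from roughly 8 cm in front (up to about 20 degrees askew will do where something stands in the way), and lay it in its sloped cradle, flat on the tray between the side rails, head at the high end, tail by the stop. Set both down without dropping them, and do not tip or shift any of the other glassware and jars.

Things in the scene. Friction and masses are not known exactly. Their poses are not given: they have to be found in the camera images.
- bottle: the bottle to shelve: square amber body 50 x 50 mm, 84 mm high, short neck, round teal cap 36 mm in diameter from 91 to 117 mm above the underside; about 0.24 kg. Origin: centre of its underside, z up. White label 40 mm wide, 44 mm high with black bars on its -x face; seen from above, its white fold on the shoulder and a white stripe on the cap mark that side. Starts turned up to 1.4 rad either way.
- label (a point): centre of the label, on the bottle's -x face: at (-25.5, 0, 45) mm in the bottle's frame, with the bottle's axes (the label looks along -x)
- spot: blue square pad 60 x 60 mm, 3 mm thick, fixed on the ledge in the one free place of three; origin at the centre of its underside, on the ledge's top; x towards the ledge's back (-x is the ledge's front, the robot's side), y along the ledge
- ledge: fixed narrow raised ledge: grey board 64 mm deep (x) and 300 mm long (y), its top 70 mm above the table, on steel end panels; origin on the table under its centre, -x is its front. Three places 95 mm apart, at -95, 0 and 95 mm along y: two hold jars, the third has the blue spot. Its place and yaw vary.
- scanner: in-line hand scanner lying on the table: grey handle 34 mm wide, 28 mm high, from x = -85 to +27 mm; black head 52 mm wide, 34 mm high, from x = 29 to 73 mm, with the red window on its +x end. Underside flat. Origin on the underside, within 6 mm of under its centre of mass; x points from tail to window, z up; about 0.16 kg. It may start at left or right, turned up to 1.5 rad either way.
- nose (a point): centre of the red window: at (73, 0, 17) mm in the scanner's frame, with the scanner's axes; it looks along +x
- tray: the cradle's white sloped tray, 54 mm wide, from x = -96 to 45 mm; x points up its 20 degree slope, z square out of it. Origin on its upper face, mid-line, 72 mm above the table: where the scanner's origin belongs, x along x. Orange stop 10 mm high across the low end at x = -96 mm; orange side rails 5 mm high, 46 mm apart inside, from x = -96 to 9 mm. Plastic does not slide far on it.
- cradle: fixed base of the sloped cradle: dark plate 130 x 90 x 10 mm with a block under the tray; origin on the table below the tray's origin, x towards the high end. It stands at left or right, opposite the scanner's side, turned up to 0.5 rad.
- red_jar: bystander on the ledge: white jar with red cap, 58 mm across, 110 mm high; origin under its centre
- blue_jar: bystander on the ledge: white jar with blue cap, 56 mm across, 98 mm high; origin under its centre
- black_jar: bystander: small amber jar with black cap, 56 mm across, 68 mm high; origin under its centre
- beaker: bystander: glass beaker 60 mm across, 72 mm high; origin under its centre
- flask: bystander: green conical flask, foot 72 mm across, 108 mm high; origin under its centre
- dishes: bystander: stack of three glass dishes 84 mm across, 41 mm high; origin under its centre
- measure: bystander: slim measuring cylinder with blue foot 56 mm across, tube 28 mm across with a 32 mm rim, 150 mm high, standing in front of the ledge about 100 mm from its mid-line; origin under its centre
- stopper: bystander in front of the ledge: black rubber stopper 36 mm across, 30 mm high; origin under its centre

How it is judged:
By the outcome, as a careful person would: the job done as asked, in the order asked, and still so for the second after the job is handed in, with the robot touching nothing.
It also fails if it takes over 61 s, if anything falls off the work surface, if the arm or the gripper's body presses on something with over 40 N, if the wrist force passes 120 N, or if a joint passes its speed limit or range.

## Working session

There is one attempt and no reset: what is moved stays moved. The work goes in short steps, Python scripts to look and compute and a tool call to move; the robot and the scene stay as the last step left them, time stands still between calls to the robot, and variables do not carry over. Pictures are saved under pics/ and viewed, about 8 in all and at most 12, crops included, and the job is handed in when it is done.

Besides the shell and the picture viewer there is one more tool, called in YAML: its name, and indented under it one key for each argument. step_arm: Moves the arm, as the interface text tells. Its arguments: {"type":"object","properties":{"plan":{"type":"array"}},"required":["plan"]}

```bash
ls; mkdir -p pics
python3 - <<'E'
from bench import robot,cams
import cv2,numpy as np
print(robot.get_obs())
for n in("top","side"):
    s=cams.snapshot(n);cv2.imwrite(f"pics/{n}0.png",s["frame"][:,:,::-1]);print(n,s["camera_matrix"],s["origin"],s["attitude"])
s=cams.snapshot("wrist");print(s["T_tool_cam"],s["camera_matrix"])
E
```

```text
pics
{'time': 0.0, 'joint_positions': array([ 1.19989295e+00,  8.79231189e-02,  1.37223861e+00, -9.96737150e-06,
        1.68357616e+00, -1.03104813e-01]), 'qvel': array([ 8.17421341e-05, -4.04068745e-04, -1.12018066e-03,  1.14315417e-03,
        6.02202481e-04, -2.88503290e-03]), 'joint_torque': array([-1.27319538e-03, -3.40195084e+01, -3.02419889e+01,  7.15941866e-02,
        3.30932031e-02, -1.92719817e-04]), 'tool_pos': array([0.14534846, 0.52988646, 0.20432953]), 'ee_rot': array([-3.13945779e+00, -2.10938319e-04,  2.87379276e+00]), 'wrist_force': array([ 0.52555063,  0.2714776 , -0.29681264]), 'wrist_torque': array([-0.00160434,  0.02872677,  0.01179439]), 'width': 0.09382023290265051}
top [[372.38342762   0.         314.9745313 ]
 [  0.         372.38342762 197.37076308]
 [  0.           0.           1.        ]] [ 0.29520064 -0.00983615  1.25623019] [-2.94562164  0.02604068 -1.55887014]
side [[474.79363758   0.         317.13881612]
 [  0.         474.79363758 206.48437014]
 [  0.           0.           1.        ]] [0.43701009 1.03748022 0.8292168 ] [-2.20812624e+00  4.50339879e-04 -3.04330081e+00]
[[-1.01625320e-03 -9.69293777e-01 -2.45903519e-01  7.09813768e-02]
 [ 9.99999473e-01 -9.50004815e-04 -3.88033936e-04 -9.23952180e-04]
 [ 1.42509353e-04 -2.45903783e-01  9.69294232e-01 -1.79495198e-01]
 [ 0.00000000e+00  0.00000000e+00  0.00000000e+00  1.00000000e+00]] [[330.80340733   0.         314.13424756]
 [  0.         330.80340733 201.12124727]
 [  0.           0.           1.        ]]
```

View pics/top0.png

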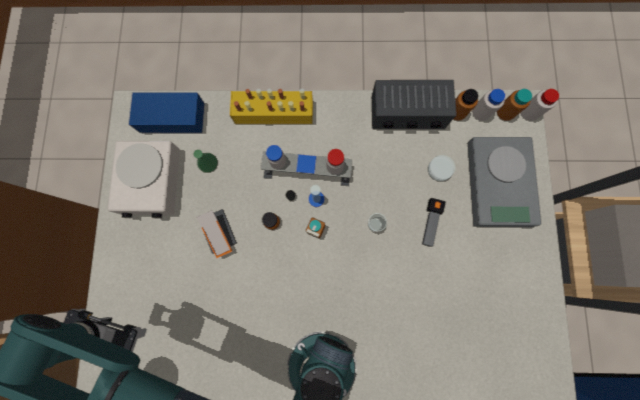

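View pics/side0.png

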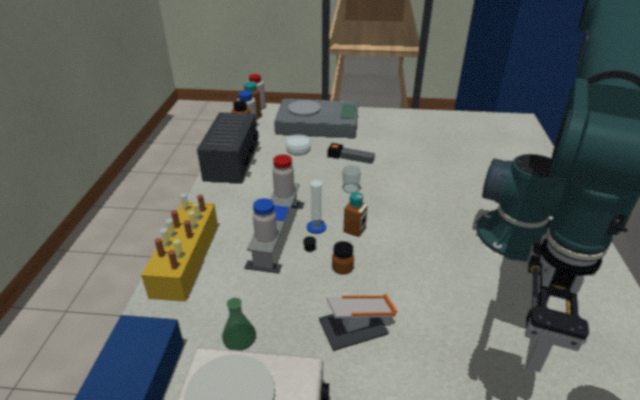

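Top view: scanner at about (432,222) with its head up, cradle at (217,233), bottle at (316,228), blue spot at (307,163). The blue jar is at (274,155), the red jar at (336,160) and the measure at (316,197). The side view agrees. The measure stands right in front of the spot.

```bash
cat > h.py <<'E'
import numpy as np,cv2
from scipy.spatial.transform import Rotation as Ro
from bench import robot,cams
def shot(n):
    o=robot.get_obs() if n=="wrist" else None
    s=cams.snapshot(n);K=s["camera_matrix"]
    if o:
        R=Ro.from_euler("xyz",o["ee_rot"]).as_matrix();T=s["T_tool_cam"]
        return s["frame"],K,o["tool_pos"]+R@T[:3,3],R@T[:3,:3]
    return s["frame"],K,np.array(s["origin"]),Ro.from_euler("xyz",s["attitude"]).as_matrix()
def ray(c,uv,z):
    _,K,p,R=c
    uv=np.atleast_2d(np.asarray(uv,float));d=(R@np.linalg.inv(K)@np.c_[uv,np.ones(len(uv))].T).T
    return (p+d*((z-p[2])/d[:,2])[:,None])
def proj(c,P):
    _,K,p,R=c
    q=K@R.T@(np.asarray(P,float)-p);return q[:2]/q[2]
def blobs(c,lo,hi,amin=20,roi=None):
    "HSV mask contours, biggest first"
    m=cv2.inRange(cv2.cvtColor(c[0],cv2.COLOR_RGB2HSV),np.array(lo),np.array(hi))
    if roi: k=np.zeros_like(m);k[roi[1]:roi[3],roi[0]:roi[2]]=1;m*=k
    cs=[q for q in cv2.findContours(m,cv2.RETR_EXTERNAL,cv2.CHAIN_APPROX_NONE)[0] if cv2.contourArea(q)>=amin]
    return sorted(cs,key=cv2.contourArea,reverse=True)
def cen(q):
    M=cv2.moments(q);return np.array([M["m10"],M["m01"]])/M["m00"]
def save(c,n): cv2.imwrite(f"pics/{n}.png",c[0][:,:,::-1])
def tcp():
    o=robot.get_obs();print("t %.2f"%o["time"],"tcp",o["tool_pos"].round(4),"rpy",o["ee_rot"].round(3),"w",round(o["width"],4),"F",o["wrist_force"].round(1),"q6",o["joint_positions"].round(2))
E
python3 - <<'E'
from h import *
c=shot("top")
for n,uv,z in[("bottle cap",(316,226),.117),("spot",(307,163),.073),("blue",(274,152),.168),("red",(336,157),.18),("measure top",(316,189),.15),("foot",(317,200),.005),("stopper",(291,195),.03),("black",(270,220),.068),("scan head",(437,205),.034),("scan tail",(429,244),.028),("tray hi",(207,213),.085),("tray lo",(224,254),.04),("beaker",(377,224),.07)]:
    print(n,ray(c,uv,z)[0].round(3))
E
```

```text
bottle cap [0.431 0.018 0.117]
spot [0.645 0.052 0.073]
blue [0.652 0.148 0.168]
red [ 0.633 -0.041  0.18 ]
measure top [0.541 0.019 0.15 ]
foot [0.534 0.019 0.005]
stopper [0.546 0.106 0.03 ]
black [0.455 0.168 0.068]
scan head [ 0.515 -0.379  0.034]
scan tail [ 0.386 -0.348  0.028]
tray hi [0.474 0.369 0.085]
tray lo [0.346 0.319 0.04 ]
beaker [ 0.445 -0.175  0.07 ]
```

step_arm:
  plan:
    - [[305, -500, 125, 0.27, 100], [305, -500, 125, 0.27, 100], [305, -500, 125, 0.27, 100], [305, -500, 125, 0.27, 100], [305, -500, 125, 0.27, 100], [305, -500, 125, 0.27, 100], [305, -500, 125, 0.27, 100], [305, -500, 125, 0.27, 100]]

```text
time: 0.87
tool_pos: [0.3142, 0.2528, 0.2749]
ee_rot: [3.141, 0.0, -3.139]
wrist_force: [0.4, -0.9, 0.6]
width: 0.0942
```

step_arm:
  plan:
    - [[135, -225, 55, 0, 100], [135, -225, 55, 0, 100], [135, -225, 55, 0, 100], [135, -225, 55, 0, 100], [135, -225, 55, 0, 100], [135, -225, 55, 0, 100], [135, -225, 55, 0, 100], [135, -225, 55, 0, 100]]

```text
time: 1.53
tool_pos: [0.4505, 0.0263, 0.3293]
ee_rot: [-3.141, -0.0, 3.138]
wrist_force: [-0.1, -0.2, -0.4]
width: 0.0939
```

Run:
```python
from h import *
tcp()
c=shot("wrist");save(c,"w1")
np.savez("w1",f=c[0],K=c[1],p=c[2],R=c[3])
```

```text
t 1.53 tcp [0.4505 0.0263 0.3293] rpy [-3.141 -0.     3.138] w 0.0939 F [-0.1 -0.2 -0.4] q6 [-0.07 -0.12  1.33 -0.    1.93 -1.63]
```

View pics/w1.png

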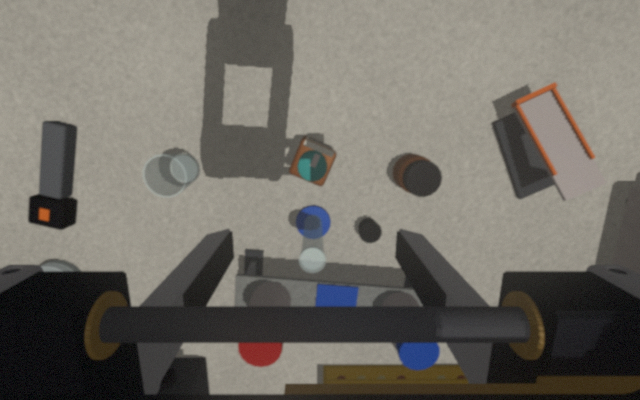

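Wrist view: bottle at (312,163), scanner at (57,175), tray at (557,140), spot at (337,295), measure foot at (313,221) with its top at (313,260), stopper at (369,230). Next I enlarge the bottle and measure it.

Run:
```python
from h import *
z=np.load("w1.npz");c=(z["f"],z["K"],z["p"],z["R"])
print("cam",c[2].round(4))
f=c[0]
a=cv2.resize(f[120:200,270:350],(480,480),interpolation=cv2.INTER_CUBIC)
cv2.imwrite("pics/b1.png",a[:,:,::-1])
q=blobs(c,(75,80,50),(95,255,255),20,(270,120,350,200))
for k in q: print("teal",cen(k),cv2.contourArea(k),ray(c,cen(k),.117)[0].round(4))
q=blobs(c,(2,110,60),(18,255,255),20,(270,120,350,200))
for k in q: print("amber",cen(k),cv2.contourArea(k),cv2.minAreaRect(k))
q=blobs(c,(105,120,60),(125,255,255),40)
for k in q: print("blue",cen(k),cv2.contourArea(k),cv2.minAreaRect(k),[ray(c,cen(k),h)[0].round(4) for h in(.005,.073)])
```

```text
cam [0.3793 0.0258 0.5088]
teal [306.0858209  167.40360697] 268.0 [0.4372 0.0155 0.117 ]
amber [297.72568306 158.20655738] 152.5 ((299.6682434082031, 158.08706665039062), (10.42711353302002, 33.407920837402344), 22.166345596313477)
amber [325.85742972 168.49598394] 83.0 ((324.16217041015625, 168.63134765625), (8.640573501586914, 32.878116607666016), 23.749494552612305)
blue [418.20041361 354.01165633] 886.5 ((418.0, 355.5), (27.0, 40.0), 90.0) [array([0.7885, 0.2085, 0.005 ]), array([0.7333, 0.1838, 0.073 ])]
blue [335.85178197 295.82809224] 795.0 ((336.37054443359375, 296.31219482421875), (40.39707565307617, 22.22907829284668), 4.085616588592529) [array([0.6727, 0.0607, 0.005 ]), array([0.6331, 0.056 , 0.073 ])]
blue [318.5616083  215.92023346] 257.0 ((318.2533874511719, 216.67874145507812), (31.884685516357422, 16.41321563720703), 47.72631072998047) [array([0.5314, 0.0316, 0.005 ]), array([0.5108, 0.0308, 0.073 ])]
```

View pics/b1.png

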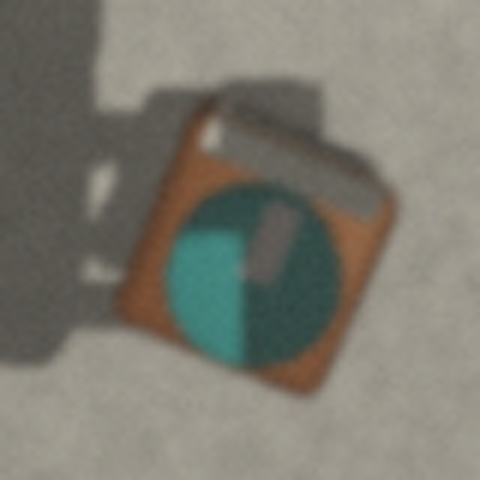

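The label fold faces image up-right, so the bottle's yaw is about -0.39, with the cap centre at about (312,166). Now a view from further forward for the ledge.

step_arm:
  plan:
    - [[100, 30, 0, 0, 100], [100, 30, 0, 0, 100], [100, 30, 0, 0, 100], [100, 30, 0, 0, 100], [100, 30, 0, 0, 100]]

```text
time: 2.0
tool_pos: [0.5484, 0.0614, 0.3281]
ee_rot: [3.141, -0.003, -3.137]
wrist_force: [-1.4, -0.4, 0.3]
width: 0.0938
```

Run:
```python
from h import *
tcp()
z=np.load("w1.npz");c1=(z["f"],z["K"],z["p"],z["R"])
print("cap",ray(c1,(312,165.8),.117)[0].round(4),"corners",[ray(c1,(270+u/6,120+v/6),.084)[0].round(4) for u,v in((205,105),(398,205),(312,395),(118,318))])
c=shot("wrist");save(c,"w2")
np.savez("w2",f=c[0],K=c[1],p=c[2],R=c[3])
for k in blobs(c,(105,120,50),(125,255,255),40):
    r=cv2.boxPoints(cv2.minAreaRect(k));print("blue",cen(k).round(1),cv2.contourArea(k),ray(c,cen(k),.073)[0].round(4),"foot",ray(c,cen(k),.005)[0].round(4),"\n",ray(c,r,.073)[:,:2].round(4).tolist())
```

```text
t 2.00 tcp [0.5484 0.0614 0.3281] rpy [ 3.141e+00 -3.000e-03 -3.137e+00] w 0.0938 F [-1.4 -0.4  0.3] q6 [ 0.01  0.1   1.11  0.    1.93 -1.57]
cap [0.4353 0.0226 0.117 ] corners [array([0.4041, 0.0126, 0.084 ]), array([0.4252, 0.0535, 0.084 ]), array([0.4664, 0.0352, 0.084 ]), array([ 0.4493, -0.0067,  0.084 ])]
blue [309.8 242.2] 1571.0 [0.6457 0.0548 0.073 ] foot [0.6719 0.0539 0.005 ] 
 [[0.6723, 0.022], [0.6139, 0.0284], [0.6197, 0.0863], [0.6786, 0.0818]]
blue [390.2 280.1] 1130.5 [0.7033 0.1706 0.073 ] foot [0.7386 0.1879 0.005 ] 
 [[0.6891, 0.1311], [0.6617, 0.1717], [0.7175, 0.2063], [0.7465, 0.165]]
blue [294.2 153.8] 126.0 [0.5227 0.0342 0.073 ] foot [0.5297 0.0301 0.005 ] 
 [[0.518, 0.0176], [0.5063, 0.0321], [0.532, 0.0533], [0.5441, 0.0388]]
```

View pics/w2.png

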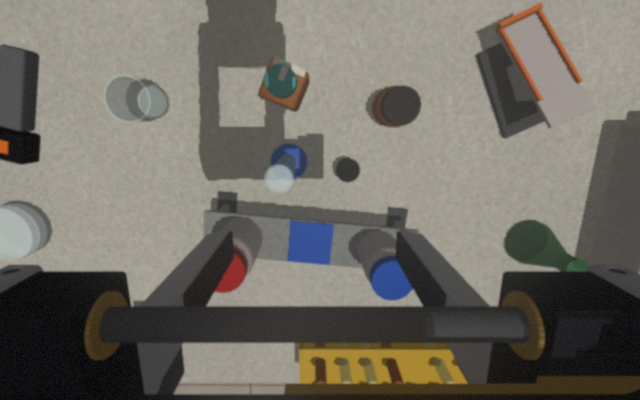

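Second wrist view: spot centre at (310,242), which gives (0.646, 0.0547), with a fitted square of 59x58 mm and yaw -0.098. The bottle is at (0.436, 0.023) with yaw -0.41. Going for the bottle.

step_arm:
  plan:
    - [[-112, -38, -168, -0.41, 100], [-112, -38, -168, -0.41, 100], [-112, -38, -168, -0.41, 100], [-112, -38, -168, -0.41, 100], [-112, -38, -168, -0.41, 100], [-112, -38, -168, -0.41, 100], [-112, -38, -168, -0.41, 100], [-112, -38, -168, -0.41, 100]]

```text
time: 2.72
tool_pos: [0.4392, 0.0218, 0.1653]
ee_rot: [3.139, 0.007, 2.734]
wrist_force: [0.7, 0.5, 0.5]
width: 0.0941
```

Run:
```python
from h import *
tcp()
c=shot("wrist");save(c,"w3")
np.savez("w3",f=c[0],K=c[1],p=c[2],R=c[3])
for k in blobs(c,(75,60,25),(100,255,255),40): print("teal",cen(k).round(1),cv2.contourArea(k),ray(c,cen(k),.117)[0].round(4), cv2.minEnclosingCircle(k))
tcp()
```

```text
t 2.72 tcp [0.4392 0.0218 0.1653] rpy [3.139 0.007 2.734] w 0.0941 F [0.7 0.5 0.5] q6 [-0.08 -0.16  1.69  0.    1.6  -1.24]
teal [314.4 212.8] 1801.5 [0.4352 0.0228 0.117 ] ((315.19879150390625, 212.06626892089844), 25.599803924560547)
t 2.77 tcp [0.4406 0.0217 0.1666] rpy [3.138 0.009 2.734] w 0.0943 F [0.2 0.  1.6] q6 [-0.08 -0.16  1.68  0.    1.6  -1.24]
```

View pics/w3.png

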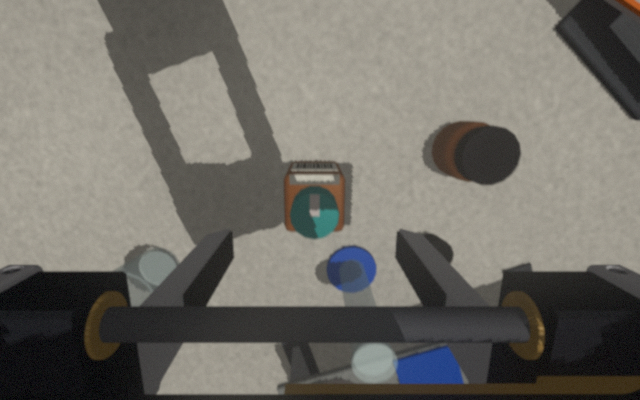

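The bottle is aligned in the jaws: its fold is level in the image and the cap is at column 314. Descending and gripping.

step_arm:
  plan:
    - [[-3, 1, -40, 0, 100], [-3, 1, -80, 0, 100], [-3, 1, -110, 0, 100], [-3, 1, -129, 0, 100], [-3, 1, -129, 0, 100], [-3, 1, -129, 0, 40], [-3, 1, -129, 0, 40], [-3, 1, -129, 0, 20]]

```text
time: 3.43
tool_pos: [0.4373, 0.0225, 0.036]
ee_rot: [3.139, 0.007, 2.734]
wrist_force: [-0.0, 0.1, -0.0]
width: 0.0772
```

step_arm:
  plan:
    - [[0, 0, 0, 0, 20], [0, 0, 0, 0, 20], [0, 0, 10, 0, 20], [0, 0, 40, 0, 20], [0, 0, 80, 0, 20], [0, 0, 80, 0, 20]]

```text
time: 3.93
tool_pos: [0.4385, 0.0223, 0.1208]
ee_rot: [3.137, 0.014, 2.734]
wrist_force: [1.1, -0.1, -1.5]
width: 0.0498
```

Run:
```python
from h import *
tcp()
c=shot("side");cv2.imwrite("pics/s3.png",cv2.resize(c[0][120:270,280:480],(800,600),interpolation=cv2.INTER_CUBIC)[:,:,::-1])
tcp()
```

```text
t 3.93 tcp [0.4385 0.0223 0.1208] rpy [3.137 0.014 2.734] w 0.0498 F [ 1.1 -0.1 -1.5] q6 [-0.08 -0.14  1.76  0.    1.51 -1.24]
t 3.98 tcp [0.4371 0.0224 0.1177] rpy [3.138 0.01  2.734] w 0.0495 F [-0.1 -0.4 -2.8] q6 [-0.08 -0.14  1.77  0.    1.5  -1.24]
```

View pics/s3.png

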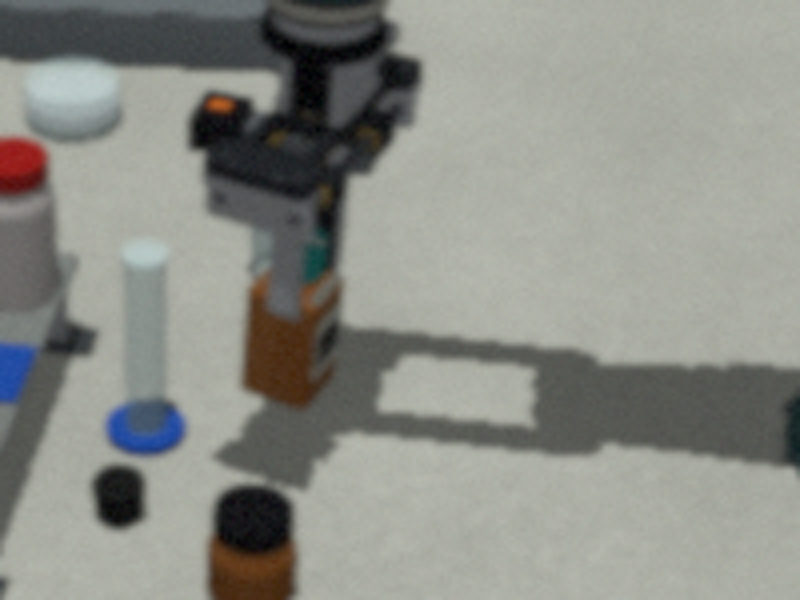

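The bottle hangs upright in the jaws, but it slipped up late in the lift: the fingers sit near the shoulder, with the tip at crop (283,317) and the lowest corner at crop (300,405). I'll work out where the underside is.

Run:
```python
from h import *
c=shot("side")
tcp()
a=-.41;C=np.array([.4371,.0224]);R=np.array([[np.cos(a),-np.sin(a)],[np.sin(a),np.cos(a)]])
f=lambda u,v:(280+u/4,120+v/4)
for n,l,uv in(("near low corner",(-25,25),(300,403)),("far-left low corner",(25,25),(247,387)),("right low",(-25,-25),(335,362))):
    w=C+R@(np.array(l)/1000)
    ps=[(h,proj(c,[*w,h])) for h in np.linspace(0,.12,121)]
    b=min(ps,key=lambda p:abs(p[1][1]-f(*uv)[1]));print(n,b[0],b[1],f(*uv))
k=blobs(c,(3,110,60),(18,255,255),100,(330,180,370,230))[0]
print(cv2.boundingRect(k))
# finger tip: on +y face, mid
for l in((0,26),(0,37)):
    w=C+R@(np.array(l)/1000);b=min([(h,proj(c,[*w,h])) for h in np.linspace(0,.2,201)],key=lambda p:abs(p[1][1]-f(283,317)[1]));print("tip",b)
```

```text
t 4.03 tcp [0.4351 0.0225 0.1147] rpy [3.14  0.004 2.734] w 0.0497 F [-0.6 -0.5 -2.4] q6 [-0.08 -0.14  1.77  0.    1.5  -1.24]
near low corner 0.06 [359.00687147 220.73728866] (355.0, 220.75)
far-left low corner 0.054 [341.85316466 216.85871506] (341.75, 216.75)
right low 0.061 [366.92467035 210.38440266] (363.75, 210.5)
(342, 191, 22, 32)
tip (np.float64(0.121), array([351.20960501, 199.27622744]))
tip (np.float64(0.128), array([349.43231019, 199.24217998]))
```

The underside is about 62 mm below the TCP. Raising it over the measure, then across.

step_arm:
  plan:
    - [[0, 0, 40, 0, 20], [0, 0, 80, 0, 20], [0, 0, 120, 0, 20], [10, 2, 130, 0.1, 20], [45, 7, 130, 0.2, 20], [80, 12, 130, 0.31, 20], [115, 18, 130, 0.31, 20], [150, 24, 130, 0.31, 20]]

```text
time: 4.7
tool_pos: [0.5842, 0.0468, 0.2397]
ee_rot: [-3.141, -0.005, 3.044]
wrist_force: [0.5, 0.3, -1.6]
width: 0.0497
```

step_arm:
  plan:
    - [[30, 4, 0, 0, 20], [60, 8, 0, 0, 20], [60, 8, 0, 0, 20], [60, 8, 0, 0, 20], [60, 8, 0, 0, 20]]

```text
time: 5.12
tool_pos: [0.6427, 0.0545, 0.24]
ee_rot: [-3.141, -0.005, 3.044]
wrist_force: [-0.3, -0.2, -2.1]
width: 0.0496
```

Run:
```python
from h import *
tcp()
c=shot("wrist");save(c,"w4")
np.savez("w4",f=c[0],K=c[1],p=c[2],R=c[3])
o=robot.get_obs();print(o["tool_pos"].round(4))
for k in blobs(c,(75,60,25),(100,255,255),40): print("teal",cen(k).round(1),cv2.contourArea(k),ray(c,cen(k),o["tool_pos"][2]+.055)[0].round(4), cv2.minEnclosingCircle(k))
for k in blobs(c,(105,120,50),(125,255,255),40):print("blue",cen(k).round(1),cv2.contourArea(k),ray(c,cen(k),.073)[0].round(4))
```

```text
t 5.12 tcp [0.6427 0.0545 0.24  ] rpy [-3.141 -0.005  3.044] w 0.0496 F [-0.3 -0.2 -2.1] q6 [-0.    0.3   1.05 -0.    1.79 -1.48]
[0.6426 0.0545 0.2415]
teal [312.6 275.8] 4189.0 [0.6343 0.0537 0.2965] ((312.228271484375, 279.5326232910156), 41.70363235473633)
blue [435.5 212.3] 2778.5 [0.6839 0.1822 0.073 ]
blue [314.5 176.4] 1197.0 [0.6316 0.0549 0.073 ]
blue [291.7  95.5] 480.5 [0.5478 0.0403 0.073 ]
```

View pics/w4.png

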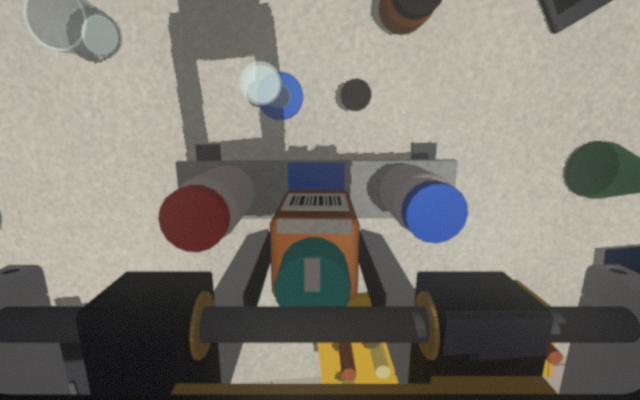

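Run:
```python
from h import *
c=shot("side")
A=proj(c,[.46,.04,.142]);B=proj(c,[.46,.04,.058]);print("old expected lean",A,B)
T=np.array([.6445,.0545])
for z in(.18,.262): print(z,proj(c,[*T,z]))
u,v=proj(c,[*T,.21]).astype(int)
cv2.imwrite("pics/s4.png",cv2.resize(c[0][v-60:v+60,u-80:u+80],(800,600),interpolation=cv2.INTER_CUBIC)[:,:,::-1]);print(u,v)
z=np.load("w4.npz");c=(z["f"],z["K"],z["p"],z["R"])
k=blobs(c,(75,60,25),(100,255,255),40)[0][:,0];print("cap cols",k[:,0].min(),k[:,0].max(),"rows",k[:,1].min(),k[:,1].max())
```

```text
old expected lean [346.72882604 190.86785113] [345.56785947 216.95746714]
0.18 [273.31677406 177.56728352]
0.262 [271.42591228 148.88502749]
272 167
cap cols 275 349 rows 238 306
```

View pics/s4.png

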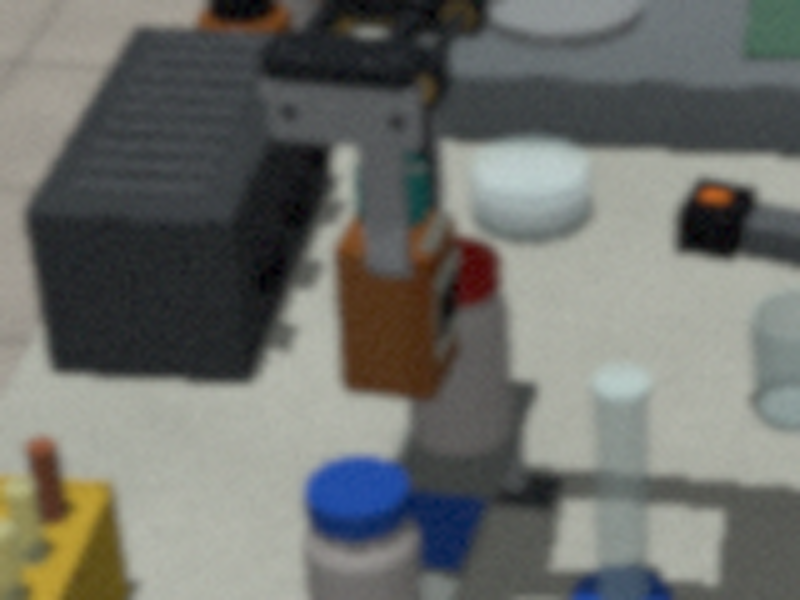

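The bottle hangs with about 3-4° of lean, its top toward the robot, and its centre about 5 mm behind the TCP. I'll correct for that and lower it until it touches.

step_arm:
  plan:
    - [[7, 1, 0, 0, 20], [7, 1, -30, 0, 20], [7, 1, -60, 0, 20], [7, 1, -80, 0, 20], [7, 1, -90, 0, 20], [7, 1, -94, 0, 20], [7, 1, -94, 0, 20]]

```text
time: 5.8
tool_pos: [0.6507, 0.0556, 0.1489]
ee_rot: [3.141, 0.0, 3.044]
wrist_force: [-0.3, 0.1, -2.7]
width: 0.0501
```

step_arm:
  plan:
    - [[0, 0, -3, 0, 20], [0, 0, -6, 0, 20], [0, 0, -6, 0, 20]]

```text
time: 6.05
tool_pos: [0.6529, 0.0556, 0.147]
ee_rot: [3.141, 0.008, 3.044]
wrist_force: [0.3, -0.6, 3.7]
width: 0.0497
```

step_arm:
  plan:
    - [[0, 0, -1.5, 0, 20], [0, 0, -3, 0, 20], [0, 0, -3, 0, 20]]

```text
time: 6.3
tool_pos: [0.6538, 0.0557, 0.1467]
ee_rot: [3.14, 0.012, 3.044]
wrist_force: [-0.1, 0.1, 12.0]
width: 0.0495
```

Run:
```python
from h import *
tcp()
c=shot("wrist");save(c,"w5")
np.savez("w5",f=c[0],K=c[1],p=c[2],R=c[3])
tcp()
k=blobs(c,(75,60,25),(100,255,255),40)[0];print("cap",cen(k),ray(c,cen(k),.19)[0].round(4));k=k[:,0];print("cap cols",k[:,0].min(),k[:,0].max(),"rows",k[:,1].min(),k[:,1].max())
```

```text
t 6.30 tcp [0.6538 0.0557 0.1467] rpy [3.14  0.012 3.044] w 0.0495 F [-0.1  0.1 12. ] q6 [-0.    0.33  1.2   0.    1.6  -1.47]
t 6.35 tcp [0.6538 0.0557 0.1467] rpy [3.14  0.012 3.044] w 0.0499 F [-0.3  0.2 10.7] q6 [-0.    0.33  1.2   0.    1.6  -1.47]
cap [312.87131485 276.06452258] [0.6514 0.0543 0.19  ]
cap cols 275 350 rows 239 306
```

Run:
```python
from h import *
z=np.load("w5.npz");c=(z["f"],z["K"],z["p"],z["R"])
for k in blobs(c,(105,120,40),(125,255,255),40):
    x=cv2.boundingRect(k);print(cen(k).round(1),cv2.contourArea(k),x)
h=cv2.cvtColor(c[0],cv2.COLOR_RGB2HSV)
for u in (295,314,335):
    print(u,[(v,*h[v,u].tolist()) for v in range(150,215,3)])
```

```text
[494.8 236.7] 6788.5 (442, 194, 105, 88)
[311.8 175.7] 1739.0 (276, 162, 76, 43)
[287.5  70.5] 406.5 (280, 47, 16, 49)
[250.3  92.8] 137.0 (241, 86, 17, 16)
295 [(150, 18, 21, 119), (153, 13, 26, 120), (156, 19, 24, 119), (159, 36, 13, 97), (162, 111, 84, 100), (165, 112, 130, 112), (168, 112, 138, 109), (171, 112, 133, 111), (174, 114, 132, 110), (177, 112, 142, 108), (180, 112, 144, 110), (183, 113, 139, 110), (186, 114, 127, 104), (189, 10, 108, 78), (192, 18, 35, 109), (195, 23, 23, 89), (198, 19, 21, 98), (201, 4, 25, 83), (204, 19, 22, 93), (207, 25, 25, 121), (210, 15, 66, 100), (213, 11, 114, 76)]
314 [(150, 21, 21, 123), (153, 20, 24, 126), (156, 25, 23, 121), (159, 30, 13, 97), (162, 113, 75, 105), (165, 112, 125, 112), (168, 112, 130, 112), (171, 112, 131, 109), (174, 112, 124, 113), (177, 112, 136, 111), (180, 112, 134, 114), (183, 112, 137, 108), (186, 115, 123, 106), (189, 12, 103, 77), (192, 17, 37, 110), (195, 18, 18, 72), (198, 20, 13, 58), (201, 0, 6, 45), (204, 21, 22, 80), (207, 23, 19, 122), (210, 16, 54, 108), (213, 10, 117, 76)]
335 [(150, 23, 26, 128), (153, 22, 22, 126), (156, 26, 17, 123), (159, 30, 11, 116), (162, 112, 87, 105), (165, 113, 121, 114), (168, 112, 126, 111), (171, 114, 121, 114), (174, 112, 132, 110), (177, 112, 136, 109), (180, 112, 136, 111), (183, 112, 135, 117), (186, 113, 124, 109), (189, 8, 96, 80), (192, 15, 37, 110), (195, 20, 23, 98), (198, 17, 20, 89), (201, 15, 27, 76), (204, 26, 20, 89), (207, 23, 24, 125), (210, 15, 51, 109), (213, 13, 128, 74)]
```

Run:
```python
from h import *
z=np.load("w5.npz");c=(z["f"],z["K"],z["p"],z["R"])
print("pad front",ray(c,(314,161.3),.073)[0])
for r in(188,191,208.5,238):
    print(r,[(h,ray(c,(314,r),h)[0][0].round(4)) for h in(.073,.083,.098,.118,.14,.157)])
print("cam",c[2])
# bottle width at bottom edge & shoulder
h=cv2.cvtColor(c[0],cv2.COLOR_RGB2HSV)
for v in(189,211,214,225): 
    u=[i for i in range(250,380) if h[v,i,0]<20 and h[v,i,1]>80];print(v,u[0],u[-1])
for v in (195,200,205):
    u=[i for i in range(250,380) if h[v,i,1]<45];print(v,u[0],u[-1])
cv2.imwrite("pics/w5c.png",cv2.resize(c[0][130:330,190:440],(750,600),interpolation=cv2.INTER_CUBIC)[:,:,::-1])
```

```text
pad front [0.61631476 0.05838084 0.073     ]
188 [(0.073, np.float64(0.6371)), (0.083, np.float64(0.6349)), (0.098, np.float64(0.6316)), (0.118, np.float64(0.6271)), (0.14, np.float64(0.6222)), (0.157, np.float64(0.6184))]
191 [(0.073, np.float64(0.6395)), (0.083, np.float64(0.6372)), (0.098, np.float64(0.6337)), (0.118, np.float64(0.6291)), (0.14, np.float64(0.624)), (0.157, np.float64(0.62))]
208.5 [(0.073, np.float64(0.6537)), (0.083, np.float64(0.6508)), (0.098, np.float64(0.6465)), (0.118, np.float64(0.6407)), (0.14, np.float64(0.6344)), (0.157, np.float64(0.6295))]
238 [(0.073, np.float64(0.6786)), (0.083, np.float64(0.6747)), (0.098, np.float64(0.6689)), (0.118, np.float64(0.6612)), (0.14, np.float64(0.6526)), (0.157, np.float64(0.6461))]
cam [0.58086617 0.06172709 0.32538876]
189 289 343
211 276 354
214 274 355
225 270 359
195 250 379
200 250 379
205 250 379
```

View pics/w5c.png

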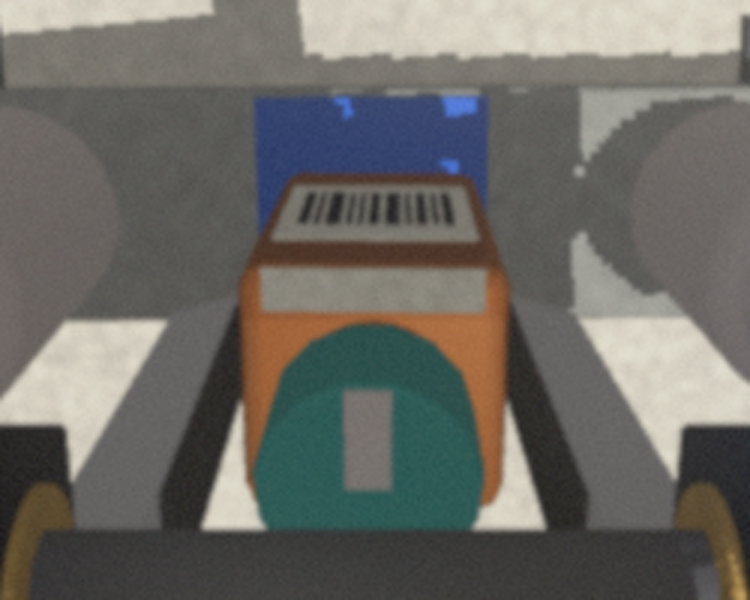

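The crop shows the pad front edge at row 98 and the bottle's foot at row 178. The bottle is upright and square to the pad but 16 mm too far back, because the cap's side biased my cap centre. Lifting, shifting toward the front and setting down again.

step_arm:
  plan:
    - [[0, 0, 8, 0, 20], [0, 0, 14, 0, 20], [-16, 0.5, 14, 0, 20], [-16, 0.5, 14, 0, 20], [-16, 0.5, 10, 0, 20], [-16, 0.5, 6, 0, 20], [-16, 0.5, 4, 0, 20], [-16, 0.5, 4, 0, 20]]

```text
time: 7.02
tool_pos: [0.636, 0.0564, 0.1465]
ee_rot: [3.141, 0.004, 3.044]
wrist_force: [-2.3, 1.0, 8.5]
width: 0.0497
```

```bash
cat > m.py <<'E'
from h import *
def margin(c):
    h=cv2.cvtColor(c[0],cv2.COLOR_RGB2HSV)
    for u in (297,314,331):
        b=[v for v in range(100,260) if 104<h[v,u,0]<126 and h[v,u,1]>85]
        if b:
            p,q=ray(c,(u,b[0]-.5),.073)[0],ray(c,(u,b[-1]+1),.073)[0];print(u,b[0],b[-1],p.round(4),q.round(4),"gap",np.linalg.norm(p-q).round(4))
E
python3 - <<'E'
from m import *
tcp();c=shot("wrist");save(c,"w6");margin(c);tcp()
E
```

```text
t 7.02 tcp [0.636  0.0564 0.1465] rpy [3.141 0.004 3.044] w 0.0497 F [-2.3  1.   8.5] q6 [-0.    0.3   1.24  0.    1.6  -1.47]
297 186 186 [0.6154 0.0441 0.073 ] [0.6166 0.0439 0.073 ] gap 0.0012
314 186 187 [0.6167 0.0572 0.073 ] [0.6187 0.057  0.073 ] gap 0.002
331 186 187 [0.618  0.0704 0.073 ] [0.62   0.0703 0.073 ] gap 0.002
t 7.07 tcp [0.636  0.0564 0.1465] rpy [3.141 0.004 3.044] w 0.0497 F [-2.   1.2  8.8] q6 [-0.    0.3   1.24  0.    1.6  -1.47]
```

step_arm:
  plan:
    - [[1, 0, 2, 0, 20], [1, 0, 2, 0, 20], [1, 0, 2, 0, 66], [1, 0, 2, 0, 66], [1, 0, 2, 0, 66], [1, 0, 2, 0, 66], [1, 0, 2, 0, 66]]

```text
time: 7.65
tool_pos: [0.6357, 0.056, 0.1449]
ee_rot: [-3.142, -0.001, 3.044]
wrist_force: [-1.1, 0.1, 0.1]
width: 0.062
```

step_arm:
  plan:
    - [[0, 0, 20, 0, 66], [0, 0, 50, 0, 66], [0, 0, 90, 0, 66], [0, 0, 130, 0, 66], [-40, 0, 130, 0, 66], [-75, -20, 130, 0, 66], [-75, -20, 130, 0, 66], [-75, -20, 130, 0, 66]]

```text
time: 8.32
tool_pos: [0.5596, 0.0356, 0.2756]
ee_rot: [3.142, 0.0, 3.043]
wrist_force: [-0.2, -0.2, 0.4]
width: 0.062
```

Run:
```python
from m import *
tcp();c=shot("wrist");save(c,"w7");np.savez("w7",f=c[0],K=c[1],p=c[2],R=c[3])
for k in blobs(c,(75,60,25),(100,255,255),40): r=cv2.boundingRect(k);print("teal",cen(k).round(1),cv2.contourArea(k),r,"top centre from bottom rows",ray(c,(r[0]+r[2]/2,r[1]+r[3]-r[2]/2),.19)[0].round(4),"d",np.linalg.norm(ray(c,(r[0],cen(k)[1]),.19)-ray(c,(r[0]+r[2],cen(k)[1]),.19)))
for k in blobs(c,(105,100,40),(125,255,255),30): print("blue",cen(k).round(1),cv2.boundingRect(k),ray(c,cen(k),.005)[0].round(4),ray(c,cen(k),.073)[0].round(4))
s=shot("side");u,v=proj(s,[.6,.05,.1]).astype(int)
A=cv2.resize(c[0],(800,500))
B=cv2.resize(s[0][v-60:v+65,u-80:u+80],(0,0),fx=4,fy=4,interpolation=cv2.INTER_CUBIC)
a=c[0][40:320,180:520]
H=560;A=cv2.resize(a,(int(340*1.2),int(280*1.2)));B=cv2.resize(B,(390,305))
o=np.zeros((340,800,3),np.uint8);o[:A.shape[0],:A.shape[1]]=A;o[:B.shape[0],409:409+B.shape[1]]=B
cv2.imwrite("pics/c7.png",o[:,:,::-1])
```

```text
t 8.32 tcp [0.5596 0.0356 0.2756] rpy [3.142 0.    3.043] w 0.062 F [-0.2 -0.2  0.4] q6 [-0.04  0.11  1.21  0.    1.82 -1.51]
teal [346.7 287.1] 1292.5 (328, 265, 40, 42) top centre from bottom rows [0.6366 0.057  0.19  ] d 0.03540211994643656
blue [437.6 270.9] (419, 256, 47, 43) [0.7268 0.2018 0.005 ] [0.6909 0.1776 0.073 ]
blue [303.1 151. ] (285, 139, 38, 34) [0.5313 0.0224 0.005 ] [0.5249 0.0253 0.073 ]
blue [316.  247.9] (314, 225, 8, 45) [0.6726 0.026  0.005 ] [0.6448 0.0283 0.073 ]
blue [358.5 227.4] (350, 225, 13, 10) [0.6473 0.0895 0.005 ] [0.6234 0.0823 0.073 ]
```

View pics/c7.png

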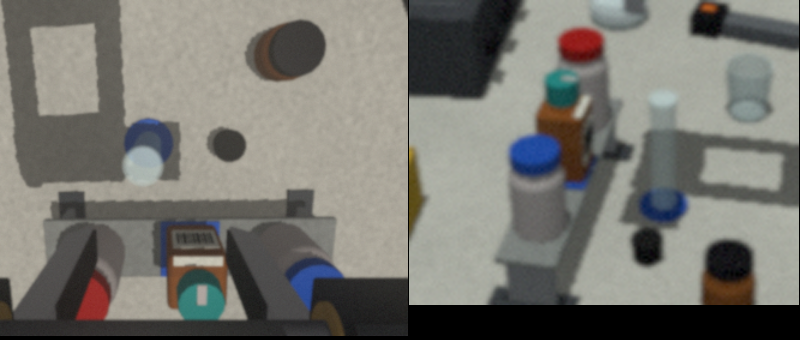

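Bottle released and standing on the pad, label to the front; the jars are unmoved. The measure's tube is about 43 mm to the right of the aiming line. Moving over to look at the scanner.

step_arm:
  plan:
    - [[-90, -395, 20, -0.14, 66], [-90, -395, 20, -0.14, 66], [-90, -395, 20, -0.14, 66], [-90, -395, 20, -0.14, 66], [-90, -395, 20, -0.14, 66], [-90, -395, 20, -0.14, 66], [-90, -395, 20, -0.14, 66], [-90, -395, 20, -0.14, 66]]

```text
time: 9.08
tool_pos: [0.4873, -0.2908, 0.2918]
ee_rot: [3.141, 0.0, 2.904]
wrist_force: [0.4, 0.4, 0.4]
width: 0.0619
```

Run:
```python
from m import *
tcp()
z=np.load("w7.npz");c=(z["f"],z["K"],z["p"],z["R"])
print("measure top",ray(c,(299.2,178.3),.15)[0].round(4),"foot",ray(c,(304.2,158.3),.004)[0].round(4))
# scanner rough from w1
z=np.load("w1.npz");c=(z["f"],z["K"],z["p"],z["R"])
for k in blobs(c,(5,150,120),(20,255,255),20,(10,180,90,240)): print("orange mark w1",cen(k),ray(c,cen(k),.034)[0].round(4))
```

```text
t 9.08 tcp [ 0.4873 -0.2908  0.2918] rpy [3.141 0.    2.904] w 0.0619 F [0.4 0.4 0.4] q6 [-0.64  0.13  1.16  0.    1.86 -1.97]
measure top [0.5424 0.0222 0.15  ] foot [0.5414 0.0228 0.004 ]
orange mark w1 [ 43.4904014  214.13438045] [ 0.518  -0.3806  0.034 ]
```

step_arm:
  plan:
    - [[-17, -70, 5, 0, 66], [-17, -70, 5, 0, 66], [-17, -70, 5, 0, 66], [-17, -70, 5, 0, 66]]

```text
time: 9.42
tool_pos: [0.4702, -0.3603, 0.2958]
ee_rot: [3.14, -0.001, 2.901]
wrist_force: [0.8, 0.8, -0.6]
width: 0.0623
```

Run:
```python
from m import *
tcp();c=shot("wrist");save(c,"w8");np.savez("w8",f=c[0],K=c[1],p=c[2],R=c[3])
h=cv2.cvtColor(c[0],cv2.COLOR_RGB2HSV)
for k in blobs(c,(4,150,100),(20,255,255),20): print("orange",cen(k).round(1),cv2.contourArea(k),ray(c,cen(k),.034)[0].round(4))
m=(h[...,2]<105).astype(np.uint8)*255
m=cv2.morphologyEx(m,cv2.MORPH_OPEN,np.ones((5,5)))
for k in cv2.findContours(m[:270],cv2.RETR_EXTERNAL,cv2.CHAIN_APPROX_NONE)[0]:
    if cv2.contourArea(k)>300: print("dark",cen(k).round(1),cv2.contourArea(k),cv2.boundingRect(k),np.round(cv2.boxPoints(cv2.minAreaRect(k))).tolist())
for u in range(290,345,10): print(u,[h[v,u,2] for v in range(60,260,8)])
```

```text
t 9.42 tcp [ 0.4702 -0.3603  0.2958] rpy [ 3.140e+00 -1.000e-03  2.901e+00] w 0.0623 F [ 0.8  0.8 -0.6] q6 [-0.75  0.19  1.08  0.    1.87 -2.08]
orange [309.5 209. ] 107.5 [ 0.5189 -0.3796  0.034 ]
dark [386.6 252.8] 1229.0 (368, 231, 49, 39) [[368.0, 231.0], [416.0, 231.0], [416.0, 269.0], [368.0, 269.0]]
dark [580.  231.3] 7791.0 (505, 193, 135, 77) [[505.0, 193.0], [639.0, 193.0], [639.0, 269.0], [505.0, 269.0]]
dark [ 14.2 241. ] 1790.0 (0, 186, 57, 84) [[0.0, 269.0], [0.0, 186.0], [56.0, 186.0], [56.0, 269.0]]
dark [578.  153.7] 664.0 (559, 142, 40, 24) [[559.0, 142.0], [598.0, 142.0], [598.0, 165.0], [559.0, 165.0]]
dark [256.5 139.2] 28027.0 (69, 0, 312, 270) [[67.0, 222.0], [337.0, -43.0], [464.0, 86.0], [194.0, 351.0]]
290 [np.uint8(91), np.uint8(96), np.uint8(93), np.uint8(95), np.uint8(163), np.uint8(168), np.uint8(167), np.uint8(166), np.uint8(166), np.uint8(159), np.uint8(95), np.uint8(93), np.uint8(94), np.uint8(94), np.uint8(94), np.uint8(106), np.uint8(91), np.uint8(104), np.uint8(105), np.uint8(122), np.uint8(159), np.uint8(162), np.uint8(159), np.uint8(161), np.uint
[... 1142 characters left out ...]
int8(93), np.uint8(96), np.uint8(91), np.uint8(151), np.uint8(160), np.uint8(161), np.uint8(165), np.uint8(166), np.uint8(160), np.uint8(166), np.uint8(160), np.uint8(168), np.uint8(160), np.uint8(166), np.uint8(162), np.uint8(165), np.uint8(159), np.uint8(165), np.uint8(162), np.uint8(168), np.uint8(159), np.uint8(171)]
340 [np.uint8(96), np.uint8(158), np.uint8(90), np.uint8(116), np.uint8(163), np.uint8(158), np.uint8(166), np.uint8(166), np.uint8(162), np.uint8(166), np.uint8(160), np.uint8(169), np.uint8(163), np.uint8(166), np.uint8(168), np.uint8(163), np.uint8(169), np.uint8(167), np.uint8(165), np.uint8(162), np.uint8(166), np.uint8(166), np.uint8(172), np.uint8(167), np.uint8(166)]
```

Run:
```python
from m import *
z=np.load("w8.npz");c=(z["f"],z["K"],z["p"],z["R"])
g=cv2.GaussianBlur(cv2.cvtColor(c[0],cv2.COLOR_RGB2GRAY),(3,3),0)
for v in range(92,232,8):
    print(v," ".join("%d"%g[v,u] for u in range(270,350,3)))
z=np.load("w1.npz");c1=(z["f"],z["K"],z["p"],z["R"])
g1=cv2.GaussianBlur(cv2.cvtColor(c1[0],cv2.COLOR_RGB2GRAY),(3,3),0)
print("w1")
for v in range(116,232,8): print(v," ".join("%d"%g1[v,u] for u in range(20,90,3)))
```

```text
92 162 164 167 163 162 163 161 155 139 114 95 94 92 93 94 89 90 91 92 91 92 93 107 153 157 161 160
100 162 161 157 158 158 160 162 164 164 162 159 165 157 120 95 95 93 91 91 92 90 120 160 159 159 162 158
108 161 167 166 157 158 156 159 162 159 128 97 97 96 77 66 65 65 67 88 100 144 156 159 160 161 161 159
116 165 168 165 164 165 163 161 161 154 96 96 102 71 66 68 67 67 67 120 156 156 159 161 160 159 161 157
124 161 162 158 155 161 161 162 162 156 101 72 66 66 66 66 66 66 70 139 158 158 162 160 156 156 158 160
132 164 163 163 163 162 163 163 144 99 82 65 64 66 65 67 66 88 103 145 159 161 166 162 160 161 158 160
140 166 165 165 161 157 157 119 91 90 81 63 64 64 63 73 106 111 103 148 158 161 160 157 156 158 160 159
148 133 157 158 162 146 96 92 91 91 81 64 65 64 88 101 98 104 87 106 145 158 157 158 161 164 162 158
156 91 92 92 91 91 89 88 91 92 80 63 64 64 64 63 65 64 66 89 135 161 161 160 158 159 157 160
164 92 93 91 90 88 89 91 91 90 82 62 62 64 64 64 64 65 65 89 140 157 160 159 162 158 157 162
172 90 90 88 91 92 90 90 90 91 81 60 62 62 64 63 63 64 67 93 149 164 162 164 166 163 159 16
[... 1343 characters left out ...]
50 151 152 147 149 153 142 88 81 81 82 82 83 82 65 48 45 48 113 144 152 154 151 150
180 148 150 153 150 148 152 138 85 81 82 83 82 83 79 61 48 46 54 129 147 149 150 152 152
188 155 152 150 153 156 150 130 83 81 82 82 82 83 77 54 46 46 63 137 153 156 157 153 158
196 149 153 152 122 67 36 22 26 36 50 62 73 78 74 52 42 56 104 141 151 153 152 156 154
204 149 152 148 75 21 24 23 24 22 26 25 24 25 25 23 20 24 25 25 105 152 151 155 153
212 152 153 147 63 18 24 58 111 115 107 46 25 23 26 25 21 21 23 29 122 154 155 155 154
220 150 151 149 62 22 21 33 59 79 84 33 23 23 22 24 20 22 24 43 136 148 153 153 149
228 152 147 147 150 151 149 147 148 150 142 125 106 80 56 59 104 142 149 152 154 151 152 151 151
```

Run:
```python
from m import *
z=np.load("w8.npz");c=(z["f"],z["K"],z["p"],z["R"])
p=ray(c,(310.8,105.5),.028)[0];q=ray(c,(309.6,224.5),.034)[0];m=ray(c,(310.8,172),.028)[0]
d=q-p;print(p,q,m,"len",np.hypot(*d[:2]),"yaw",np.arctan2(d[1],d[0]))
print("handle w",np.linalg.norm(ray(c,(297.3,172),.028)-ray(c,(324.2,172),.028)),"head w",np.linalg.norm(ray(c,(290.8,208),.034)-ray(c,(327.8,208),.034)))
u=d[:2]/np.hypot(*d[:2]);o1=p[:2]+.085*u;o2=q[:2]-.073*u;print("origin",o1,o2)
tcp()
```

```text
[ 0.38548136 -0.3446109   0.028     ] [ 0.54079894 -0.38494497  0.034     ] [ 0.47011144 -0.36567324  0.028     ] len 0.16046927492984064 yaw -0.25407556390926006
handle w 0.036700599527714615 head w 0.05117886334072404
origin [ 0.46775253 -0.36597571] [ 0.47014253 -0.36659636]
t 9.47 tcp [ 0.4706 -0.3589  0.2962] rpy [ 3.140e+00 -1.000e-03  2.903e+00] w 0.062 F [-0.4  0.  -0. ] q6 [-0.75  0.18  1.08  0.    1.87 -2.08]
```

Scanner: measured length 160 mm (158 expected), origin (0.469,-0.366), yaw -0.25. Both fit the given sizes. Descending to grip.

step_arm:
  plan:
    - [[1.5, -8, -40, -0.01, 66], [1.5, -8, -80, -0.01, 66], [1.5, -8, -120, -0.01, 66], [1.5, -8, -160, -0.01, 66], [1.5, -8, -200, -0.01, 66], [1.5, -8, -240, -0.01, 66], [1.5, -8, -270, -0.01, 66], [1.5, -8, -280, -0.01, 66]]

```text
time: 10.13
tool_pos: [0.4695, -0.3616, 0.0108]
ee_rot: [3.136, -0.009, 2.897]
wrist_force: [-0.3, 0.3, 0.4]
width: 0.0622
```

step_arm:
  plan:
    - [[0, 0, -6, 0, 66], [0, 0, -6, 0, 66], [0, 0, -6, 0, 20], [0, 0, -6, 0, 20], [0, 0, -6, 0, 20], [0, 0, -6, 0, 20], [0, 0, -6, 0, 20], [0, 0, -6, 0, 20]]

```text
time: 10.8
tool_pos: [0.4721, -0.3671, 0.0124]
ee_rot: [-3.141, 0.002, 2.894]
wrist_force: [-0.6, 0.9, 4.0]
width: 0.0337
```

step_arm:
  plan:
    - [[0, 0, 0, 0, 20], [0, 0, 0, 0, 20], [0, 0, 0, 0, 20], [0, 0, 0, 0, 20]]

```text
time: 11.13
tool_pos: [0.4721, -0.3671, 0.0124]
ee_rot: [-3.141, 0.002, 2.894]
wrist_force: [-0.5, 0.9, 5.3]
width: 0.0338
```

step_arm:
  plan:
    - [[0, 0, 10, 0, 20], [0, 0, 30, 0, 20], [0, 0, 65, 0, 20], [0, 0, 100, 0, 20], [0, 0, 135, 0, 20], [0, 20, 170, 0, 20], [0, 55, 185, 0, 20], [0, 90, 185, -0.03, 20]]

```text
time: 11.8
tool_pos: [0.4728, -0.2777, 0.2014]
ee_rot: [-3.138, 0.009, 2.861]
wrist_force: [-0.2, 0.8, -0.6]
width: 0.0334
```

step_arm:
  plan:
    - [[0, 38, 0, -0.03, 20], [0, 76, 0, -0.03, 20], [0, 114, 0, -0.03, 20], [0, 152, 0, -0.03, 20], [0, 190, 0, -0.03, 20], [0, 228, 0, -0.03, 20], [0, 266, 0, -0.03, 20], [0, 300, 0, -0.03, 20]]

```text
time: 12.47
tool_pos: [0.4704, 0.0256, 0.1956]
ee_rot: [3.142, -0.001, 2.834]
wrist_force: [1.2, 0.4, -2.8]
width: 0.0339
```

step_arm:
  plan:
    - [[2, 38, 0, 0, 20], [3, 70, 0, 0, 20], [3, 82, 0, 0, 20], [3, 82, 0, 0, 20], [3, 82, 0, 0, 20]]

```text
time: 12.88
tool_pos: [0.474, 0.1051, 0.1955]
ee_rot: [-3.14, -0.001, 2.835]
wrist_force: [0.7, 0.2, -1.9]
width: 0.0339
```

Run:
```python
from m import *
tcp();c=shot("wrist");save(c,"w9");np.savez("w9",f=c[0],K=c[1],p=c[2],R=c[3])
for k in blobs(c,(4,150,100),(20,255,255),20): print("orange",cen(k).round(1),cv2.contourArea(k),cv2.boundingRect(k))
for k in blobs(c,(75,60,25),(100,255,255),40): print("teal",cen(k).round(1),cv2.boundingRect(k))
for k in blobs(c,(105,90,40),(125,255,255),30): print("blue",cen(k).round(1),cv2.boundingRect(k),ray(c,cen(k),.005)[0].round(4),ray(c,cen(k),.073)[0].round(4))
g=cv2.GaussianBlur(cv2.cvtColor(c[0],cv2.COLOR_RGB2GRAY),(3,3),0)
for v in list(range(60,130,10))+list(range(130,300,10)): print(v," ".join("%d"%g[v,u] for u in range(240,390,5)))
```

```text
t 12.88 tcp [0.474  0.1051 0.1955] rpy [-3.140e+00 -1.000e-03  2.835e+00] w 0.0339 F [ 0.7  0.2 -1.9] q6 [ 0.1  -0.05  1.53 -0.    1.66 -1.16]
orange [521.4  46.9] 643.0 (479, 0, 94, 95)
orange [594.   25.6] 424.0 (561, 0, 65, 52)
orange [313.8 349. ] 356.5 (301, 342, 27, 15)
blue [250.7 247.3] (244, 234, 18, 30) [0.5268 0.0073 0.005 ] [0.5046 0.0291 0.073 ]
blue [348.3 372.7] (346, 368, 6, 10) [0.733 0.069 0.005] [0.673  0.0794 0.073 ]
60 180 179 176 180 177 177 181 177 177 179 180 181 176 182 179 182 180 176 182 175 175 178 180 178 187 183 182 178 182 179
70 108 180 178 173 178 183 175 178 178 179 179 180 176 177 178 180 175 179 178 172 181 182 183 178 182 178 181 179 179 176
80 104 114 178 184 185 183 181 178 180 123 99 98 98 98 98 98 99 96 98 100 101 139 177 180 179 182 175 176 176 176
90 109 105 113 184 182 181 177 181 114 106 117 118 119 121 121 122 126 126 127 129 130 116 132 172 178 176 179 181 178 177
100 107 107 107 137 175 177 178 181 120 104 116 116 118 118 120 121 123 124 125 127 128 112 136 181 177 179 173 179 174 177
110 104 104 103 107 131 176 108 103 88 101 114 114 1
[... 1263 characters left out ...]
74 183 177 182
230 181 176 174 172 174 106 95 88 82 57 58 58 60 58 58 59 59 59 61 62 62 70 106 149 174 175 177 180 178 178
240 178 172 85 84 84 82 82 82 49 55 56 56 58 57 58 58 58 60 60 60 59 53 78 86 88 88 146 178 179 179
250 98 59 55 78 82 82 83 78 34 54 55 57 55 57 55 56 57 57 58 59 60 48 45 85 85 87 88 154 178 182
260 97 57 75 82 82 82 81 41 30 51 56 55 56 55 55 56 56 57 56 58 57 44 37 69 83 85 87 85 157 177
270 144 117 83 82 82 81 71 30 34 56 55 54 53 53 55 54 54 54 55 55 54 77 36 37 82 84 84 84 85 162
280 37 81 82 81 80 80 34 26 28 49 53 54 53 54 52 52 52 53 55 54 55 36 31 32 59 82 83 83 84 66
290 41 75 81 81 81 62 27 26 23 25 42 42 42 42 42 45 43 45 46 45 39 26 27 30 31 78 81 82 82 52
```

Run:
```python
from m import *
s=cams.snapshot("wrist");T=s["T_tool_cam"];K=s["camera_matrix"]
def pr(P,th=0):
    # pitch th about jaw axis through grasp (tool z -.01)
    x,y,z=P;z0=-.008;X=x*np.cos(th)-(z-z0)*np.sin(th);Z=x*np.sin(th)+(z-z0)*np.cos(th)+z0
    q=T[:3,:3].T@(np.array([X,y,Z])-T[:3,3]);q=K@q;return (q[:2]/q[2]).round(1)
for th in(-.05,0,.05):
    print(th,"tail top",pr((.088,0,-.0156),th),"tail low",pr((.088,0,.0124),th),"mark",pr((-.048,0,-.0216),th),"handle half w at -60",pr((.06,.017,-.0156),th)-pr((.06,-.017,-.0156),th))
h=cv2.GaussianBlur(cv2.cvtColor(s["frame"],cv2.COLOR_RGB2GRAY),(3,3),0)
print([(v,int(h[v,305])) for v in range(70,100,2)])
```

```text
-0.05 tail top [316.2  79.6] tail low [315.9  82.6] mark [316. 338.] handle half w at -60 [70.8  0. ]
0 tail top [316.1  79.6] tail low [315.8  85.2] mark [316.1 339.9] handle half w at -60 [69.6  0. ]
0.05 tail top [316.1  80. ] tail low [315.8  88. ] mark [316.1 341.6] handle half w at -60 [68.5 -0.1]
[(70, 177), (72, 177), (74, 176), (76, 175), (78, 144), (80, 98), (82, 101), (84, 108), (86, 116), (88, 120), (90, 120), (92, 120), (94, 120), (96, 119), (98, 119)]
```

step_arm:
  plan:
    - [[2, 0, -30, 0, 20], [2, 0, -60, 0, 20], [2, 0, -76, 0, 20], [2, 0, -82, 0, 20], [2, 0, -82, 0, 20], [2, 0, -82, 0, 20]]

```text
time: 13.48
tool_pos: [0.477, 0.1045, 0.1147]
ee_rot: [3.141, 0.001, 2.832]
wrist_force: [0.1, 0.3, -1.9]
width: 0.0343
```

Run:
```python
from m import *
tcp();c=shot("side")
o=robot.get_obs();p=o["tool_pos"];a=o["ee_rot"][2]-np.pi;u=np.array([np.cos(a),np.sin(a)])
nose=np.r_[p[:2]+.070*u,p[2]-.0124+.017];L=np.array([.6186,.0595,.118]);print("nose",nose,"to label",L-nose,"dist",np.linalg.norm(L-nose),"aim err deg",np.degrees(a-np.arctan2(*(L-nose)[1::-1])))
f=c[0];pt=proj(c,nose).astype(int);b=f[pt[1]-60:pt[1]+60,pt[0]-70:pt[0]+90];print(pt)
o=cv2.resize(b,(800,600),interpolation=cv2.INTER_CUBIC)
for P in(nose,L,[.6457,.0548,.073],[.5424,.0225,.15]):
    q=(proj(c,P)-[pt[0]-70,pt[1]-60])*5;cv2.drawMarker(o,tuple(int(i) for i in q),(255,0,255),cv2.MARKER_CROSS,12,1)
cv2.imwrite("pics/s10.png",o[:,:,::-1])
```

```text
t 13.48 tcp [0.477  0.1045 0.1147] rpy [3.141e+00 1.000e-03 2.832e+00] w 0.0343 F [ 0.1  0.3 -1.9] q6 [ 0.1  -0.01  1.66 -0.    1.5  -1.16]
nose [0.54423758 0.08355805 0.12015531] to label [ 0.07436242 -0.02405805 -0.00215531] dist 0.07818698580744386 aim err deg 0.22003591164679726
[312 205]
```

View pics/s10.png

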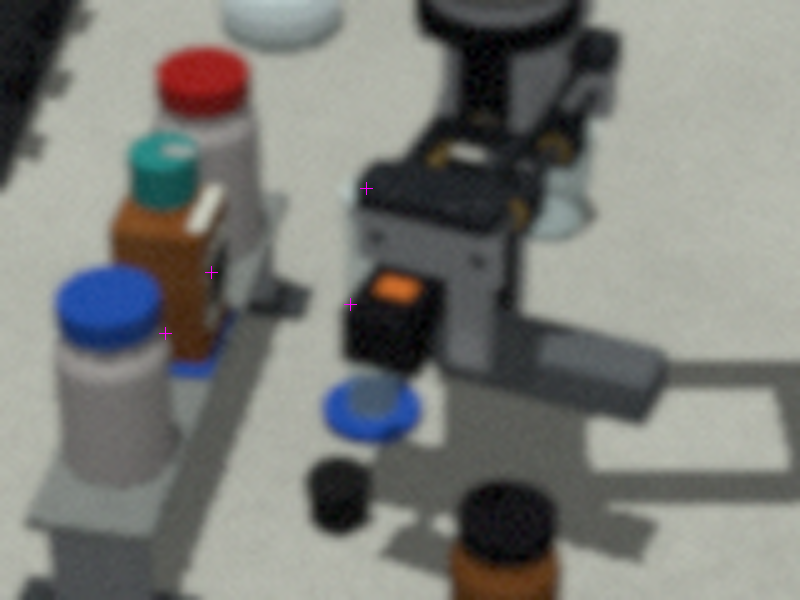

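The last picture shows the scanner's head facing the label with the measure clear behind it. All the crosses sit about 2.5 px high, which is a bias of the side camera. I'll check numerically that it is level, using the tail corners at about (665,352) and (640,388).

Run:
```python
from m import *
c=shot("side");o=robot.get_obs();p=o["tool_pos"];a=o["ee_rot"][2]-np.pi
for th in(-4,0,4):
    R=Ro.from_euler("zy",[a,-np.radians(th)][:1]+[0]).as_matrix() if 0 else Ro.from_euler("xyz",[0,-np.radians(th),a]).as_matrix()
    P=lambda x,y,z:((proj(c,p+R@np.array([x-3,y,z-20])/1000+[0,0,.0076])-[242,145])*5).round(0).tolist()
    print(th,"tail far/near top",P(-85,-17,28),P(-85,17,28),"near low",P(-85,17,0),"head near front top",P(73,26,34),"near front low",P(73,26,0),"mark",P(51,0,34))
k=blobs(c,(4,150,100),(20,255,255),5,(280,180,400,260));print("mark seen",[((cen(q)-[242,145])*5).round(0) for q in k])
```

```text
-4 tail far/near top [662.0, 333.0] [640.0, 373.0] near low [640.0, 420.0] head near front top [327.0, 313.0] near front low [332.0, 369.0] mark [389.0, 293.0]
0 tail far/near top [663.0, 344.0] [641.0, 384.0] near low [637.0, 430.0] head near front top [328.0, 306.0] near front low [329.0, 360.0] mark [390.0, 287.0]
4 tail far/near top [662.0, 354.0] [640.0, 394.0] near low [633.0, 439.0] head near front top [330.0, 298.0] near front low [327.0, 352.0] mark [392.0, 282.0]
mark seen [array([394., 284.])]
```

The tail and mark rows suggest the nose is about 2-3° up at most. I'll lower by 4 mm to centre the aim and hold for over a second.

step_arm:
  plan:
    - [[0, 0, -4, 0, 20], [0, 0, -4, 0, 20], [0, 0, -4, 0, 20], [0, 0, -4, 0, 20], [0, 0, -4, 0, 20], [0, 0, -4, 0, 20], [0, 0, -4, 0, 20], [0, 0, -4, 0, 20]]

```text
time: 14.25
tool_pos: [0.4764, 0.1055, 0.1099]
ee_rot: [3.142, 0.0, 2.834]
wrist_force: [0.5, 0.3, -2.1]
width: 0.0335
```

step_arm:
  plan:
    - [[0, 0, 0, 0, 20], [0, 0, 0, 0, 20], [0, 0, 0, 0, 20], [0, 0, 0, 0, 20], [0, 0, 0, 0, 20], [0, 0, 0, 0, 20], [0, 0, 0, 0, 20], [0, 0, 0, 0, 20]]

```text
time: 14.92
tool_pos: [0.4764, 0.1055, 0.1099]
ee_rot: [3.142, -0.0, 2.834]
wrist_force: [-0.2, -0.1, -0.9]
width: 0.0337
```

step_arm:
  plan:
    - [[0, 0, 0, 0, 20], [0, 0, 0, 0, 20], [0, 0, 0, 0, 20], [0, 0, 0, 0, 20], [0, 0, 0, 0, 20], [0, 0, 0, 0, 20]]

```text
time: 15.42
tool_pos: [0.4764, 0.1055, 0.1099]
ee_rot: [3.141, 0.0, 2.834]
wrist_force: [0.0, 0.6, -2.7]
width: 0.0336
```

Run:
```python
from m import *
tcp()
for n in("w1","w2"):
    z=np.load(n+".npz");c=(z["f"],z["K"],z["p"],z["R"])
    h=cv2.cvtColor(c[0],cv2.COLOR_RGB2HSV);print(n,c[2].round(4))
    for k in blobs(c,(3,130,90),(20,255,255),30,(450,0,640,210)): print("orange",cen(k).round(1),cv2.contourArea(k),cv2.approxPolyDP(k,3,True)[:,0].tolist())
    m=((h[...,1]<40)&(h[...,2]>168)).astype(np.uint8)*255;m[:,:480]=0;m[215:]=0
    m=cv2.morphologyEx(m,cv2.MORPH_OPEN,np.ones((5,5)))
    for k in cv2.findContours(m,cv2.RETR_EXTERNAL,cv2.CHAIN_APPROX_NONE)[0]:
        if cv2.contourArea(k)>300: print("white",cen(k).round(1),cv2.contourArea(k),cv2.approxPolyDP(k,3,True)[:,0].tolist())
```

```text
t 15.42 tcp [0.4764 0.1055 0.1099] rpy [3.141 0.    2.834] w 0.0336 F [ 0.   0.6 -2.7] q6 [ 0.1  -0.01  1.66  0.    1.49 -1.16]
w1 [0.3793 0.0258 0.5088]
orange [549.5 121.5] 625.5 [[554, 83], [516, 100], [514, 105], [553, 174], [518, 106], [546, 90], [553, 91], [593, 157]]
w2 [0.4778 0.06   0.5078]
orange [534.6  43.7] 839.5 [[538, 4], [501, 21], [499, 30], [540, 99], [503, 30], [526, 15], [539, 14], [573, 75], [581, 80]]
```

The scan was held for 1.9 s. Now the tray's pose from the two earlier views.

Run:
```python
from m import *
for n,st,re in(("w1",[(516,100.5),(554,83.5)],[(553,174),(593,157)]),("w2",[(501,21),(538,4.5)],[(540,99),(580,80)])):
    z=np.load(n+".npz");c=(z["f"],z["K"],z["p"],z["R"])
    S=ray(c,st,.0486);E=ray(c,re,.0798);s,e=S.mean(0),E.mean(0);d=e-s
    print(n,"stop w",np.linalg.norm(S[1]-S[0]),"rails w",np.linalg.norm(E[1]-E[0]),"len",np.hypot(*d[:2]),"yaw",np.arctan2(d[1],d[0]),[np.arctan2(-(v[1]-v[0])[0],(v[1]-v[0])[1]) for v in(S,E)])
    u=d[:2]/np.hypot(*d[:2]);print("origin from stop",s[:2]+.0936*u,"from rails",e[:2]-.0067*u)
    for side in(0,1):
        d=E[side]-S[side];print(" side yaw",np.arctan2(d[1],d[0]))
    f=cv2.resize(c[0][0:215,480:640],None,fx=1,fy=1)
c=shot("wrist");save(c,"w11");tcp()
for k in blobs(c,(3,130,90),(20,255,255),30,(330,0,640,300)): print("orange",cen(k).round(1),cv2.contourArea(k),cv2.approxPolyDP(k,3,True)[:,0].tolist())
```

```text
w1 stop w 0.05141683500748006 rails w 0.052653303792658576 len 0.103349260475029 yaw 0.4409542812235425 [np.float64(0.424898817238916), np.float64(0.4309908630922691)]
origin from stop [0.43301925 0.35756965] from rails [0.43577684 0.35887108]
 side yaw 0.4349616677744599
 side yaw 0.44696436637457454
w2 stop w 0.04737866691491022 rails w 0.05037571976607849 len 0.10421706595831629 yaw 0.45183076647222414 [np.float64(0.40862812062132153), np.float64(0.4607180567565358)]
origin from stop [0.4325971  0.35764251] from rails [0.43612108 0.35935275]
 side yaw 0.43742271950605754
 side yaw 0.4665877275582381
t 15.47 tcp [0.4764 0.1055 0.11  ] rpy [3.141 0.    2.834] w 0.0336 F [-0.3 -0.2 -1.2] q6 [ 0.1  -0.01  1.66  0.    1.49 -1.16]
orange [609.9  25. ] 919.0 [[572, 0], [639, 57], [637, 39], [590, 0]]
```

step_arm:
  plan:
    - [[0, 0, 35, 0, 20], [0, 0, 70, 0, 20], [0, 0, 105, 0.1, 20], [-10, 30, 130, 0.2, 20], [-20, 60, 140, 0.32, 20], [-30, 90, 140, 0.44, 20], [-40, 120, 140, 0.56, 20], [-40, 150, 140, 0.68, 20]]

```text
time: 16.13
tool_pos: [0.4351, 0.2569, 0.2511]
ee_rot: [3.141, 0.001, -2.763]
wrist_force: [0.5, -0.1, -0.6]
width: 0.0338
```

step_arm:
  plan:
    - [[0, 10, 0, 0.068, 20], [0, 10, 0, 0.068, 20], [0, 10, 0, 0.068, 20], [0, 10, 0, 0.068, 20]]

```text
time: 16.47
tool_pos: [0.4365, 0.2647, 0.2498]
ee_rot: [-3.141, -0.0, -2.704]
wrist_force: [-0.3, -1.0, -1.7]
width: 0.0339
```

Run:
```python
from m import *
tcp();c=shot("wrist");save(c,"w12");np.savez("w12",f=c[0],K=c[1],p=c[2],R=c[3]);tcp()
for k in blobs(c,(3,130,90),(20,255,255),30,(330,0,640,300)): print("orange",cen(k).round(1),cv2.contourArea(k),cv2.approxPolyDP(k,2.5,True)[:,0].tolist())
O=np.array([.4345,.358,.072]);R=Ro.from_euler("xyz",[0,-np.radians(20),.44]).as_matrix()
for n,P in(("stop L/R top",((-96,27,10),(-96,-27,10))),("rail ends top mid",((9,25,5),(9,-25,5))),("tray hi",((45,27,0),(45,-27,0)))):
    print(n,[proj(c,O+R@np.array(q)/1000).round(1).tolist() for q in P])
```

```text
t 16.47 tcp [0.4365 0.2647 0.2498] rpy [-3.141 -0.    -2.704] w 0.0339 F [-0.3 -1.  -1.7] q6 [ 0.43 -0.01  1.38 -0.    1.77 -1.57]
t 16.52 tcp [0.4366 0.2645 0.2499] rpy [-3.141 -0.    -2.704] w 0.0338 F [ 0.3 -0.7 -1.5] q6 [ 0.43 -0.01  1.38 -0.    1.77 -1.57]
orange [391.  165.1] 720.5 [[368, 130], [368, 226], [371, 227], [369, 137], [408, 135], [411, 138], [415, 227], [414, 131]]
stop L/R top [[414.5, 131.6], [366.6, 131.7]]
rail ends top mid [[414.5, 225.1], [369.4, 225.2]]
tray hi [[416.0, 257.6], [367.5, 257.7]]
```

The predicted tray corners fall within 1-2 px of the orange rails seen here: stop row 130 against 131.6, rail columns 370/415 against 369.4/414.5. Moving over the tray and lowering.

step_arm:
  plan:
    - [[-2, 35, 0, 0, 20], [-4, 70, 0, 0, 20], [-5.5, 92, -10, 0, 20], [-5.5, 92, -50, 0, 20], [-5.5, 92, -90, 0, 20], [-5.5, 92, -125, 0, 20], [-5.5, 92, -143, 0, 20], [-5.5, 92, -143, 0, 20]]

```text
time: 17.18
tool_pos: [0.4286, 0.3544, 0.1012]
ee_rot: [-3.14, -0.01, -2.704]
wrist_force: [0.1, -0.6, -1.4]
width: 0.0341
```

step_arm:
  plan:
    - [[0, 0, 0, 0, 20], [0, 0, -2, 0, 20], [0, 0, -4, 0, 20], [0, 0, -6, 0, 20], [0, 0, -8, 0, 20], [0, 0, -10, 0, 20], [0, 0, -10, 0, 20]]

```text
time: 17.77
tool_pos: [0.4313, 0.3577, 0.0979]
ee_rot: [3.141, 0.002, -2.701]
wrist_force: [-0.4, -0.3, 2.2]
width: 0.0338
```

step_arm:
  plan:
    - [[0, 0, -2, 0, 20], [0, 0, -3, 0, 20], [0, 0, -4, 0, 20], [0, 0, -5, 0, 20], [0, 0, -6, 0, 20], [0, 0, -6, 0, 20]]

```text
time: 18.27
tool_pos: [0.4302, 0.3573, 0.0919]
ee_rot: [3.142, -0.001, -2.701]
wrist_force: [-3.7, -1.8, 5.3]
width: 0.0335
```

step_arm:
  plan:
    - [[0, 0, -1, 0, 20], [0, 0, -2, 0, 20], [0, 0, -3, 0, 20], [0, 0, -4, 0, 20], [0, 0, -5, 0, 20], [0, 0, -5, 0, 20]]

```text
time: 18.77
tool_pos: [0.43, 0.3572, 0.0867]
ee_rot: [3.142, -0.002, -2.701]
wrist_force: [-4.3, -3.5, 4.8]
width: 0.0334
```

Run:
```python
from m import *
tcp()
for i in range(2):
    c=shot("wrist")
save(c,"w13");np.savez("w13",f=c[0],K=c[1],p=c[2],R=c[3]);tcp()
g=cv2.GaussianBlur(cv2.cvtColor(c[0],cv2.COLOR_RGB2GRAY),(3,3),0)
print([(v,int(g[v,314])) for v in range(40,110,2)])
for k in blobs(c,(3,130,90),(20,255,255),30): print("orange",cen(k).round(1),cv2.contourArea(k),cv2.approxPolyDP(k,3,True)[:,0].tolist())
# predicted tail top edge with scanner flat, and stop
O=np.array([.4345,.358,.072]);R=Ro.from_euler("xyz",[0,-np.radians(20),.44]).as_matrix()
for n,q in(("tail top",(-85,0,28)),("tail low",(-85,0,0)),("stop",(-96,0,10))): print(n,proj(c,O+R@np.array(q)/1000).round(1))
s=shot("side");cv2.imwrite("pics/s13.png",s[0][:,:,::-1]);np.savez("s13",f=s[0])
```

```text
t 18.77 tcp [0.43   0.3572 0.0867] rpy [ 3.142e+00 -2.000e-03 -2.701e+00] w 0.0334 F [-4.3 -3.5  4.8] q6 [ 0.59  0.16  1.53  0.    1.46 -1.42]
t 18.87 tcp [0.43   0.3572 0.0867] rpy [ 3.142e+00 -2.000e-03 -2.701e+00] w 0.0338 F [-4.9 -2.5  5.8] q6 [ 0.59  0.16  1.53  0.    1.46 -1.42]
[(40, 185), (42, 186), (44, 186), (46, 186), (48, 187), (50, 188), (52, 187), (54, 186), (56, 187), (58, 186), (60, 186), (62, 185), (64, 184), (66, 183), (68, 183), (70, 184), (72, 184), (74, 184), (76, 184), (78, 186), (80, 183), (82, 172), (84, 123), (86, 74), (88, 70), (90, 70), (92, 70), (94, 69), (96, 70), (98, 69), (100, 67), (102, 69), (104, 68), (106, 66), (108, 66)]
orange [ 74.7 147.9] 1102.0 [[33, 110], [62, 122], [77, 144], [77, 163], [57, 185], [83, 180], [92, 152], [80, 125], [50, 108]]
orange [354.5 154. ] 928.0 [[342, 85], [352, 105], [353, 228], [359, 231], [357, 85]]
orange [276.  154.4] 829.0 [[273, 85], [272, 229], [278, 227], [279, 100], [284, 87]]
orange [314.  353.5] 644.0 [[300, 342], [300, 365], [328, 365], [328, 342]]
tail top [313.6  92.9]
tail low [313.7 111.3]
stop [313.7  88.3]
```

step_arm:
  plan:
    - [[0, 0, -1, 0, 20], [0, 0, -2, 0, 20], [0, 0, -3, 0, 20], [0, 0, -3, 0, 20], [0, 0, -3, 0, 20]]

```text
time: 19.33
tool_pos: [0.43, 0.3572, 0.0835]
ee_rot: [-3.142, -0.002, -2.701]
wrist_force: [-5.0, -3.1, 5.1]
width: 0.0336
```

```bash
cat > t.py <<'E'
from m import *
tcp();c=shot("wrist");s=shot("side")
g=cv2.GaussianBlur(cv2.cvtColor(c[0],cv2.COLOR_RGB2GRAY),(3,3),0)
print("edge",[(v,int(g[v,314])) for v in range(78,100,2)])
p=robot.get_obs()["tool_pos"];a=robot.get_obs()["ee_rot"][2]-np.pi
for th in(0,5,10,15,20):
    R=Ro.from_euler("xyz",[0,-np.radians(th),a]).as_matrix();P=lambda *q:p+[0,0,.0076]+R@(np.array(q)-[3,0,20])/1000
    print(th,"wrist tail top",proj(c,P(-85,0,28)).round(1),"side tail near top",proj(s,P(-85,17,28)).round(1),"near low",proj(s,P(-85,17,0)).round(1),"nose near top",proj(s,P(73,26,34)).round(1),"mark",proj(s,P(51,0,34)).round(1),"low edge z",P(-85,0,0)[2].round(4))
for k in blobs(s,(4,150,100),(20,255,255),5,(280,220,430,370)): print("side orange",cen(k).round(1),cv2.contourArea(k),cv2.boundingRect(k))
save(s,"s14")
E
python3 t.py
```

```text
t 19.33 tcp [0.43   0.3572 0.0835] rpy [-3.142e+00 -2.000e-03 -2.701e+00] w 0.0336 F [-5.  -3.1  5.1] q6 [ 0.59  0.16  1.53  0.    1.45 -1.42]
edge [(78, 185), (80, 182), (82, 161), (84, 119), (86, 89), (88, 71), (90, 70), (92, 70), (94, 69), (96, 68), (98, 67)]
0 wrist tail top [315.8  81.2] side tail near top [395.2 291.1] near low [393.9 300.3] nose near top [325.6 312. ] mark [331.3 299.9] low edge z 0.0711
5 wrist tail top [315.8  82.1] side tail near top [395.  293.6] near low [392.7 303. ] nose near top [326.4 309.8] mark [332.  298.3] low edge z 0.0635
10 wrist tail top [315.7  84.3] side tail near top [394.5 296.2] near low [391.2 305.7] nose near top [327.4 307.5] mark [332.9 296.7] low edge z 0.0561
15 wrist tail top [315.6  87.6] side tail near top [393.7 298.8] near low [389.5 308.4] nose near top [328.6 305.2] mark [333.9 295.1] low edge z 0.049
20 wrist tail top [315.6  91.9] side tail near top [392.7 301.5] near low [387.5 311. ] nose near top [330.1 302.9] mark [335.  293.6] low edge z 0.0422
side orange [379.3 311.7] 51.0 (353, 306, 43, 9)
side orange [336. 293.] 50.0 (331, 290, 11, 7)
```

Run:
```python
from m import *
c=shot("wrist");h=cv2.cvtColor(c[0],cv2.COLOR_RGB2HSV)
for u in(280,300,314,328,348): print(u,[(v,*h[v,u].tolist()) for v in range(78,104,2)])
c=shot("side");h=cv2.cvtColor(c[0],cv2.COLOR_RGB2HSV)
m=cv2.inRange(h,(4,150,100),(20,255,255))
for v in range(284,326,2): print(v,"".join("#" if m[v,u] else ("k" if h[v,u,2]<50 else "d" if h[v,u,2]<95 else "m" if h[v,u,2]<140 else ".") for u in range(318,405)))
```

```text
280 [(78, 24, 24, 108), (80, 18, 23, 111), (82, 21, 32, 110), (84, 11, 119, 120), (86, 11, 150, 121), (88, 10, 151, 120), (90, 10, 145, 123), (92, 10, 141, 119), (94, 11, 150, 104), (96, 11, 146, 101), (98, 10, 142, 106), (100, 11, 83, 108), (102, 11, 65, 110)]
300 [(78, 18, 28, 108), (80, 23, 22, 104), (82, 20, 36, 106), (84, 11, 117, 120), (86, 12, 121, 105), (88, 10, 21, 73), (90, 0, 11, 70), (92, 20, 11, 70), (94, 15, 15, 67), (96, 10, 11, 68), (98, 0, 7, 69), (100, 30, 8, 67), (102, 30, 4, 66)]
314 [(78, 23, 27, 192), (80, 21, 26, 185), (82, 21, 29, 170), (84, 10, 129, 154), (86, 9, 131, 119), (88, 20, 31, 73), (90, 150, 4, 71), (92, 30, 7, 70), (94, 15, 8, 66), (96, 13, 26, 69), (98, 30, 4, 70), (100, 20, 11, 68), (102, 15, 8, 64)]
328 [(78, 19, 23, 185), (80, 20, 25, 186), (82, 18, 36, 185), (84, 11, 138, 189), (86, 10, 133, 134), (88, 26, 20, 90), (90, 30, 5, 99), (92, 120, 3, 102), (94, 15, 5, 103), (96, 15, 5, 103), (98, 0, 2, 105), (100, 120, 2, 104), (102, 120, 2, 105)]
348 [(78, 23, 24, 189), (80, 23, 23, 190), (82, 17, 34, 189), (84, 10, 132, 206), (86, 10, 174, 208), (
[... 1390 characters left out ...]
ddddddddddddddddmdmmmdmdddmm...............####.........
312 ........mdkkkkkkkkkkkkkkkkkddmmmmmmmmmmmmmmmmmm...####mmmm...............#####.........
314 ........mddkkkkkddmmmmmmmm....mmmmm####################mmm#m#.#....mmmmmmm##...........
316 .....mmdddkkkkkdmmmmmmmmmmmmmmmmmmmmmmmmmmmmmmmmmmmmmmmmdmmmmmmmmmmmmmmmmmm............
318 .mdddkkkkkkkkkkkdddddddddmmmmmmmmmmmmmmmmmmmmmmmmmmddddkkdkkkddddmmmmmmmmmm............
320 .mddkkkkkkkkkkkkkkkkkkkddddddmmmmmmmmmmmmmmmmmmmmmddkkkkkkkkkkkdddmmmmmmmmmm...........
322 ..mddkkkkkkkkkkkkkkkkkkkddddmmmmmmmmmmmmmmmmmmmmmmdddkkkkkkkkkkkdddmdmmmmmmmm..........
324 ...mddkkkkkkkkkkkkkkkkkkddddmmmmmmmmmmmmmmmmmmmmmmddkkkkkkkkkkddddddmmmmm..............
```

step_arm:
  plan:
    - [[0, 0, -1, 0, 20], [0, 0, -2, 0, 20], [0, 0, -3, 0, 20], [0, 0, -3, 0, 20], [0, 0, -3, 0, 20]]

```text
time: 19.95
tool_pos: [0.4302, 0.3573, 0.0814]
ee_rot: [3.141, -0.001, -2.701]
wrist_force: [-5.2, -3.2, 7.3]
width: 0.0336
```

```bash
python3 t.py
python3 - <<'E'
from m import *
c=shot("wrist");h=cv2.cvtColor(c[0],cv2.COLOR_RGB2HSV)
print([(v,*h[v,314].tolist()) for v in range(80,104,2)])
E
```

```text
t 19.95 tcp [0.4302 0.3573 0.0814] rpy [ 3.141e+00 -1.000e-03 -2.701e+00] w 0.0336 F [-5.2 -3.2  7.3] q6 [ 0.59  0.17  1.53  0.    1.44 -1.42]
edge [(78, 185), (80, 180), (82, 150), (84, 112), (86, 93), (88, 80), (90, 68), (92, 69), (94, 70), (96, 69), (98, 67)]
0 wrist tail top [315.8  81.1] side tail near top [395.  291.8] near low [393.8 301. ] nose near top [325.6 312.8] mark [331.3 300.6] low edge z 0.0689
5 wrist tail top [315.7  82. ] side tail near top [394.8 294.4] near low [392.5 303.7] nose near top [326.3 310.5] mark [331.9 299. ] low edge z 0.0613
10 wrist tail top [315.6  84.2] side tail near top [394.4 296.9] near low [391.1 306.4] nose near top [327.3 308.2] mark [332.8 297.4] low edge z 0.054
15 wrist tail top [315.6  87.5] side tail near top [393.6 299.6] near low [389.4 309.1] nose near top [328.5 305.9] mark [333.8 295.9] low edge z 0.0468
20 wrist tail top [315.5  91.8] side tail near top [392.6 302.2] near low [387.4 311.7] nose near top [330.  303.6] mark [335.  294.3] low edge z 0.04
side orange [378.8 311.8] 53.5 (353, 305, 43, 10)
side orange [336.7 292.9] 46.5 (332, 290, 10, 7)
[(80, 21, 23, 187), (82, 15, 51, 166), (84, 10, 156, 160), (86, 10, 158, 129), (88, 9, 119, 101), (90, 15, 14, 71), (92, 23, 15, 69), (94, 18, 18, 72), (96, 20, 11, 69), (98, 8, 15, 69), (100, 0, 11, 70), (102, 0, 14, 71)]
```

step_arm:
  plan:
    - [[0, 0, -1, 0, 20], [0, 0, -2, 0, 20], [0, 0, -2, 0, 20], [0, 0, -2, 0, 20]]

```text
time: 20.43
tool_pos: [0.4302, 0.3573, 0.0813]
ee_rot: [3.142, -0.0, -2.701]
wrist_force: [-7.6, -6.9, 14.9]
width: 0.034
```

Run:
```python
from m import *
tcp();c=shot("wrist");h=cv2.cvtColor(c[0],cv2.COLOR_RGB2HSV)
print([(v,*h[v,314].tolist()) for v in range(80,104,2)])
```

```text
t 20.43 tcp [0.4302 0.3573 0.0813] rpy [ 3.142 -0.    -2.701] w 0.034 F [-7.6 -6.9 14.9] q6 [ 0.59  0.16  1.53  0.    1.44 -1.42]
[(80, 25, 26, 186), (82, 14, 52, 166), (84, 10, 148, 148), (86, 9, 148, 122), (88, 8, 117, 100), (90, 30, 11, 70), (92, 30, 11, 72), (94, 6, 18, 70), (96, 20, 11, 70), (98, 30, 4, 71), (100, 5, 22, 70), (102, 20, 12, 66)]
```

The force jumped to 15 N with no further motion, so the scanner is flush. Backing off the load and releasing.

step_arm:
  plan:
    - [[0, 0, 2, 0, 20], [0, 0, 2, 0, 20], [0, 0, 2, 0, 50], [0, 0, 2, 0, 55], [0, 0, 2, 0, 60], [0, 0, 2, 0, 60], [0, 0, 2, 0, 60], [0, 0, 2, 0, 60]]

```text
time: 21.15
tool_pos: [0.4309, 0.3575, 0.0796]
ee_rot: [3.142, -0.0, -2.701]
wrist_force: [0.8, -0.9, 0.1]
width: 0.0562
```

step_arm:
  plan:
    - [[0, 0, 5, 0, 60], [0, 0, 15, 0, 60], [0, 0, 40, 0, 60], [0, 0, 80, 0, 60], [0, 0, 120, 0, 60], [0, 0, 150, 0, 60], [0, 0, 150, 0, 60], [0, 0, 150, 0, 60]]

```text
time: 21.82
tool_pos: [0.4321, 0.3583, 0.2339]
ee_rot: [3.14, 0.007, -2.701]
wrist_force: [-0.2, 1.0, -0.4]
width: 0.0563
```

Run:
```python
from m import *
tcp();c=shot("wrist");save(c,"w15");s=shot("side");save(s,"s15")
h=cv2.cvtColor(c[0],cv2.COLOR_RGB2HSV)
for k in blobs(c,(3,130,90),(20,255,255),15): print("orange",cen(k).round(1),cv2.contourArea(k),cv2.approxPolyDP(k,3,True)[:,0].tolist())
O=np.array([.4345,.358,.072]);R=Ro.from_euler("xyz",[0,-np.radians(20),.44]).as_matrix()
for n,q in(("tail top L",(-85,17,28)),("tail top R",(-85,-17,28)),("stop L",(-96,27,10)),("stop R",(-96,-27,10)),("rail L",(9,25,5)),("rail R",(9,-25,5)),("mark",(51,0,34)),("nose L",(73,26,34)),("nose R",(73,-26,34))):
    P=O+R@np.array(q)/1000;print(n,proj(c,P).round(1),"side",proj(s,P).round(1))
for v in range(60,300,8): print(v,"".join("#" if (h[v,u,1]>115 and h[v,u,0]<20) else "k" if h[v,u,2]<60 else "d" if h[v,u,2]<85 else "m" if h[v,u,2]<130 else "." for u in range(250,390,2)))
for k in blobs(s,(4,150,100),(20,255,255),5,(280,220,430,370)): print("side orange",cen(k).round(1),cv2.boundingRect(k))
```

```text
t 21.82 tcp [0.4321 0.3583 0.2339] rpy [ 3.14   0.007 -2.701] w 0.0563 F [-0.2  1.  -0.4] q6 [ 0.59  0.1   1.3   0.    1.73 -1.42]
orange [313.9 133.9] 569.0 [[292, 94], [288, 196], [292, 197], [292, 102], [301, 96], [326, 96], [337, 104], [340, 197], [339, 95]]
orange [313.5 233. ] 298.5 [[307, 223], [306, 242], [321, 243], [321, 224]]
orange [170.1 133.8] 132.5 [[158, 110], [168, 121], [172, 134], [162, 154], [175, 143], [175, 131], [166, 115]]
tail top L [330.6  99.6] side [392.4 300.9]
tail top R [296.4  99.6] side [385.2 289.8]
stop L [339.2  96.3] side [395.4 310.4]
stop R [287.8  96.4] side [384.2 292.7]
rail L [337.7 196.1] side [352.2 312.1]
rail R [289.5 196.2] side [343.  294.9]
mark [313.6 237.3] side [334.7 293. ]
nose L [341.5 261.1] side [329.7 302.2]
nose R [285.7 261.1] side [320.6 284. ]
60 ..........mmmmmmmmmm..................................................
68 ...........mmmmmmmmmm.................................................
76 ...........mmmmmmmmmmm................................................
84 ............mmmmmmmmmm....................................
[... 1393 characters left out ...]
k########mkkkkkkkkd...........mkdmmmmmmmmmm
244 mmmdkkkd...........kkkkkkkdkdmmmm##mdkkkkkkdkd...........dkkkdmmmmmmmm
252 ddkkkkkk...........dkkkkkkkkkkkkkkdkkkkkkkkkkm...........dkkkkkdmmmmmm
260 kkkkkkkm.................................................mkkkkkkkdddmm
268 kkkkkkm....................................................kkkkkkkkddd
276 kkkkd.......................................................dkkkkkkkkd
284 kkkm.......................................................mmdkkkkkkkk
292 kk.......................................................mmmmmdkkkkkkk
side orange [336.6 293. ] (332, 290, 10, 7)
side orange [379.2 311.8] (353, 306, 43, 9)
side orange [341.8 261. ] (334, 257, 18, 7)
```

The scanner lies centred between the rails: handle at columns 297-332 between rails at 291-338, tail at row ~99 by the stop. A last check that everything else is in place.

Run:
```python
from m import *
tcp();s=shot("side");t=shot("top")
a=(cv2.imread("pics/side0.png")[:,:,::-1],);b=(cv2.imread("pics/top0.png")[:,:,::-1],)
for nm,lo,hi,roi in(("red cap",(0,150,60),(8,255,255),(240,120,380,280)),("blue",(105,110,50),(125,255,255),(240,120,380,280)),("green",(55,60,20),(85,255,255),(200,280,270,360))):
    for n,c in(("before",a),("now",s)): print("side",nm,n,[(cen(k).round(1).tolist(),cv2.contourArea(k)) for k in blobs(c,lo,hi,15,roi)])
for nm,lo,hi,roi in(("red",(0,150,60),(8,255,255),(320,140,350,180)),("blue",(105,110,50),(125,255,255),(255,135,340,215)),("teal",(75,80,50),(98,255,255),(290,130,340,250)),("dark(jar,stopper)",(0,0,0),(180,255,60),(255,180,305,240))):
    for n,c in(("before",b),("now",t)): print("top",nm,n,[(cen(k).round(1).tolist(),cv2.contourArea(k)) for k in blobs(c,lo,hi,8,roi)])
d=cv2.absdiff(cv2.GaussianBlur(t[0],(5,5),0),cv2.GaussianBlur(b[0],(5,5),0)).max(2)
for n,(u,v) in dict(beaker=(377,224),dishes=(441,168),flask=(206,161),measure=(316,193),black=(270,220),stopper=(291,195)).items(): print(n,"mean diff",d[v-12:v+12,u-12:u+12].mean().round(1))
k=blobs(t,(75,80,50),(98,255,255),8,(290,130,340,250));print("cap now",[ray(t,cen(q),.19)[0].round(4) for q in k])
save(t,"t15")
```

```text
t 21.92 tcp [0.4305 0.3572 0.2292] rpy [-3.141e+00 -1.000e-03 -2.701e+00] w 0.0565 F [0.7 0.4 0.5] q6 [ 0.59  0.11  1.3   0.    1.73 -1.42]
side red cap before [([282.2, 161.0], 157.5)]
side red cap now [([282.3, 161.0], 154.0)]
side blue before [([270.0, 208.5], 403.0), ([316.0, 227.6], 116.0)]
side blue now [([263.4, 206.1], 248.0), ([315.9, 227.6], 113.5)]
side green before [([237.5, 328.1], 952.5)]
side green now [([237.5, 328.2], 950.0)]
top red before [([335.4, 156.8], 180.5)]
top red now [([335.4, 156.9], 180.5)]
top blue before [([305.8, 163.7], 271.5), ([273.7, 152.7], 171.5), ([316.1, 200.2], 88.0)]
top blue now [([273.7, 152.7], 171.5), ([316.3, 200.3], 84.0), ([313.9, 163.0], 8.0)]
top teal before [([315.3, 224.5], 60.5)]
top teal now [([303.7, 154.4], 94.5)]
top dark(jar,stopper) before [([269.7, 219.7], 144.5), ([290.4, 195.1], 54.0)]
top dark(jar,stopper) now [([269.6, 219.6], 137.0), ([290.3, 194.9], 52.0)]
beaker mean diff 14.5
dishes mean diff 15.1
flask mean diff 11.2
measure mean diff 14.3
black mean diff 13.4
stopper mean diff 13.8
cap now [array([0.6375, 0.0558, 0.19  ])]
```

```bash
python3 -c "
from bench import robot
print(robot.close_job())"
```

```text
the job is handed in; nothing more can be done
None
```

The bottle is upright on the blue spot with its label to the ledge's front, the label was scanned, and the scanner is in its cradle. I handed the job in at about 22 s.

- **Bottle:** I first lowered it 16 mm too far back and corrected that before letting go. My last measurements put it about 2–5 mm forward and 2 mm to the left of the pad's centre; two methods disagreed by a few millimetres. Label and pad edges look parallel.
- **Scan:** I held the scanner still for 1.9 s with the window about 78 mm from the label. It was 12° askew to clear the measuring cylinder. The computed sideways aim error was about 0.2°. The side view suggested the nose may have been 2–3° up, so I lowered the aim by 4 mm to compensate.
- **Scanner in the cradle:** I lowered it level, and the tray tipped it to the slope. The wrist force was 15 N just before release. The last views show it centred between the rails, tail by the stop, perhaps 3 mm lower than nominal. The tilt just before release read about 17° in one view and 20° in another.
- **Other items:** The red and blue jars, measuring cylinder, flask, stopper and black jar are within 0.3 px of where they started. For the beaker and dishes I only compared before-and-after images, which showed nothing beyond the level seen for the items that had not moved.

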